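Shim up a clamping fixture and hold the clamp shut

ROBOT

A 6-joint arm with a two-finger parallel gripper is mounted at the origin on the work surface; the furniture and walls round the work are solid. World frame = base frame: x ahead of the robot, y to its left, z up, the work surface at z = 0. Lengths are in m, angles in degrees, forces in N, time in s.
With the tool pointing down it reaches from about 0.275 to 0.75 m from the base axis. Payload 10.2 kg.
Tool frame: the origin (TCP) lies midway between the tips of the shut fingers; the grasp point (between the pads) lies ctrl.hold_point_z behind it (ctrl.hold_point_z is the distance from the TCP to the grasp point, in m); x points along the fingers, z is the direction in which the jaws open and shut, and the axes are right-handed (so a half turn about x gives the same grasp; the last joint's range is limited). The gripper opens to 85 mm and grips with 20 to 120 N. Pads are 22 mm wide; open, the fingers measure 114 mm over their backs; the gripper's body (76 mm by 85 mm) begins 54 mm behind the grasp point. The pads swing forward as they close: fully open they stand 13 mm farther back than shut.
Start: joints at [58.476, 17.928, 85.812, -0, 76.261, -12.8], TCP at [0.169, 0.497, 0.193] pointing down, gripper open.
Joint ranges: [-168.41, 168.41], [-55.51, 124.54], [10.69, 146.95], [-70.63, 250.63], [1, 178], [-165.06, 165.06]. Speed limits (degrees/s): [136.94, 136.94, 172.46, 180, 180, 180].

INTERFACE

Orientations are given as a 3x3 rotation matrix whose columns are the frame's x, y, z axes.
In Python, from workcell import status, snapshot, get_calibration, order, search_frame, silhouettes, ctrl gives the robot as it stands.
- The arm moves only by the tool carry_out, never from a script. Its argument "rows" is a list of rows, each a list of 2 entries, a list of its own where there are three numbers: the shift along the tool's x, y, z in units of 20 mm (1.0 is 20 mm), then the turn, a rotation vector about the tool's x, y, z in units of 5 degrees (1.0 is 5 degrees). A call has 1 to 12 rows; each row shifts and turns the pose as measured when the row begins, along the tool's axes as they then stand; what a row does not reach is not made up. A row lasts 1/12 s, in which the tool goes at most 41.7 mm and 7.16 degrees, less where a joint would pass 70% of its speed; a pose out of reach is approached as far as the arm can. A call with a number of a shift or a turn outside -1 to 1 is refused whole. A call with a gripper value outside its range is refused whole. "hand" is the gripper command: -1 is fully open, 1 is shut, values between are in proportion, set as the call begins (left out, the last holds). The fingers move at their own pace and stop on an object; "grip_force" is the grip in N (left out, the last holds). Time passes only in rows, so rows that do not move let the fingers close. It gives the time, the measured TCP pose, the force and the opening at its end, in the units of the state.
- status.read_state(): the state, without advancing time (a new reading comes with each control period).
- snapshot(name): name is "scene" or "top"; returns (picture, depth): 420x560x3 uint8, red, green, blue; 420x560 float32, m along the optical axis (not along the pixel's ray), 0 where there is no reading.
- get_calibration(name): a dict with "fx", "fy", "cx", "cy" (pixels), "pose" (4x4, takes a point from camera to world coordinates). Camera axes: x right, y up, looking along -z (the intrinsics and any distortion apply to the point x, -y, -z); pixel columns grow to the right and rows downward; lengths in m; the calibration is good to about 2 mm. A picture is of the moment at which its call begins. get_calibration takes no time and is no camera call.
- order.job_done(): hands the job in, once; it reports no verdict.
Trained networks look in the newest picture that a camera, given by its name, has taken for a name from the list of things; names that differ only in an ending like _2 or _b are one class to them, and where a whole thing is asked for, a point or a joint stands for the part that bears it (a point fixed in the world has none). Each returns a list of dicts, best first, with "p" (0 to 1); they miss things now and then, are a little off and sometimes report something else, mostly with a low value. They report only what shows in the picture. A call takes as long as a camera call.
- search_frame(label, camera): "location" ([x, y, z] in m, in world coordinates, good to about 4 mm: the middle of the surface that is visible of it).
- silhouettes(label, camera): "mask" (420x560 bool, what is visible of it).
The state is a dict: "time_s": time; "joint_positions": joint angles; "qd": joint speeds; "tau": joint torques, N m; "eef_pos": TCP position; "tcp_rot": TCP orientation; "wrist_force": force on the tool from outside, world axes, zero at the start; "torque": the same for the moment, N m; "opening": finger opening in m.
Only numpy, scipy, OpenCV 4.12 (cv2) and the standard library are available. Lean on these libraries where they do the work, as an engineer would, in place of code of your own. Each camera call takes 0.05 s, during which the arm holds its last target. There are 200 camera calls.

TASK

Fit the loose handle's square bore fully down onto the square spindle of the blue clamping fixture, and stand brass spacers upright and square on the plate between the aluminium workpiece and the red clamp finger, one after another, until turning the handle counter-clockwise (seen from above) nips them firmly against the workpiece; one or two are needed, and with too few the finger reaches its stop before it grips. Finish while still gripping the handle and holding the finger tight on the spacers: do not let go, turn it by the handle only, and leave the other things on the counter where they are.

Things in the scene. Friction and masses are not known exactly. Their poses are not given: they have to be found in the camera images.
- fixture: Blue base plate, 100 (x) x 130 (y) x 6 mm, fixed to the counter; place and yaw differ. Origin: centre of the underside; its top is 6 mm up. Spacers go on it with their centres at x = +8 mm, stacked along its y axis between the finger nose and the workpiece, their own y along the plate's y (either way round).
- spindle_top (a point): Top centre of the vertical square steel spindle, 49 mm above the counter, at fixture (-26, -38) mm. Spindle 14 x 14 mm, the top 5 mm narrower (10.5 mm), standing 17 mm above a round shoulder whose top is 32 mm above the counter. z up; x points along the clamp finger, parallel to a flat of the square; it turns with the spindle. x is 0.32 rad counter-clockwise of the fixture's x when open.
- spindle (a joint): Turn of spindle and clamp finger in rad: 0 = open, grows counter-clockwise from above as the finger swings towards the workpiece; stop at 0.55. A weak spring (under 0.1 N m) opens it again.
- clamp_finger: Red swinging finger with a steel nose, carried by the spindle; origin on the spindle axis at counter height. Hub radius 14, finger 12 wide, up to 28 mm above the counter.
- nose (a point): Axis of the finger's round steel nose (radius 7 mm, from 9 to 25 mm above the counter), 44 mm from the spindle axis, 17 mm above the counter.
- work: Aluminium workpiece bolted on the plate (fixed, its distance differs), 60 (x) x 30 (y) x 16 mm, parallel to the plate. Origin: centre of its underside, on the plate's top; the face to shim is at its y = -15 mm. With the finger open there are 22 to 46 mm between that face and the nose front; the nose advances about 20 mm before its stop.
- handle: Loose handle, standing upright on the counter. Black square hub 28 x 28 x 21.5 mm with a square bore 15.4 mm wide and 17.5 mm deep in its underside (18 mm wide in the lowest 3 mm), flats parallel to the hub's; above it an orange grip bar 40 (x) x 12 (y), from 21.5 to 43 mm above the underside. 0.10 kg. Origin: centre of the underside, z up. It fits the spindle in any of four quarter turns; fully down its underside rests on the shoulder.
- spacer_1: Loose brass spacer block with an upright steel grip tab, all identical, standing on the counter. Block 44 (x) x 15 (y, the shimming thickness) x 22 high; tab 30 (x) x 5 (y), centred, from 22 to 62 mm above the underside. 0.12 kg nominal. Origin: centre of the underside, z up.
- spacer_2: Loose brass spacer block with an upright steel grip tab, all identical, standing on the counter. Block 44 (x) x 15 (y, the shimming thickness) x 22 high; tab 30 (x) x 5 (y), centred, from 22 to 62 mm above the underside. 0.12 kg nominal. Origin: centre of the underside, z up.
- spacer_3: Loose brass spacer block with an upright steel grip tab, all identical, standing on the counter. Block 44 (x) x 15 (y, the shimming thickness) x 22 high; tab 30 (x) x 5 (y), centred, from 22 to 62 mm above the underside. 0.12 kg nominal. Origin: centre of the underside, z up.
- bottle: Clear drink bottle with teal cap and label, 64 mm across, 226 high; leave alone. Origin at the underside.
- bit_box: Grey box 87 x 150 x 42 mm; leave alone.
- pump: Blue pen-shaped suction pump, 24 x 194 x 26 mm, lying; leave alone.
- tape: Black tape roll, 58 mm across, 19 high; leave alone.
- wick_reel_1: Small turquoise reel, 48 x 64 x 11 mm; leave alone.
- chuck_key: Small steel T-shaped chuck key, 52 x 72 x 12 mm; leave alone.

How it is judged:
By the outcome, as a careful person would: the job done as asked, in the order asked, and still so for the second after the job is handed in, while the arm keeps its last pose, push and grip.
It also fails if it takes over 72 s, if anything falls off the work surface, if the arm or the gripper's body presses on something with over 40 N, if the wrist force passes 120 N, or if a joint passes its speed limit or range.

## Working session

There is one attempt and no reset: what is moved stays moved. The work goes in short steps, Python scripts to look and compute and a tool call to move; the robot and the scene stay as the last step left them, time stands still between calls to the robot, and variables do not carry over. Pictures are saved under pics/ and viewed, about 8 in all and at most 12, crops included, and the job is handed in when it is done.

Besides the shell and the picture viewer there is one more tool, called after "Call:" by a JSON object that holds its "fn" and its "kwargs". carry_out: Moves the arm, as the interface text tells. Shifts and turns lie within -1 to 1; 1 stands for 20 mm of shift or 5 degrees of turn. Its arguments: {"type":"object","properties":{"rows":{"type":"array","items":{"type":"array"}},"hand":{"type":"number"},"grip_force":{"type":"number"}},"required":["rows"]}

```bash
mkdir -p pics; ls; cat > h.py <<'E'
import numpy as np,cv2
from workcell import status,snapshot,get_calibration,order,search_frame,silhouettes,ctrl
def cloud(cam,depth):
    c=get_calibration(cam);h,w=depth.shape
    u,v=np.meshgrid(np.arange(w),np.arange(h))
    x=(u-c['cx'])/c['fx']*depth;y=-(v-c['cy'])/c['fy']*depth
    P=np.stack([x,y,-depth],-1)
    T=np.array(c['pose']);return P@T[:3,:3].T+T[:3,3]
def proj(cam,p):
    c=get_calibration(cam);T=np.linalg.inv(np.array(c['pose']));q=T[:3,:3]@np.array(p)+T[:3,3]
    return c['cx']+c['fx']*q[0]/-q[2], c['cy']+c['fy']*q[1]/q[2]
E
python3 - <<'E'
from h import *
print(get_calibration('top'));print(get_calibration('scene'));print(ctrl.hold_point_z)
s=status.read_state();print(s)
for cam in ['top','scene']:
    p,d=snapshot(cam);np.save(f'{cam}0_d.npy',d);np.save(f'{cam}0_p.npy',p)
    cv2.imwrite(f'pics/{cam}0.png',p[:,:,::-1])
    for l in ['handle','spacer_1','fixture','work','nose','clamp_finger','spindle_top']:
        print(cam,l,[(np.round(r['location'],3),round(r['p'],2)) for r in search_frame(l,cam)][:5])
E
```

```text
pics
{'fx': 431.26303351946467, 'fy': 431.26303351946467, 'cx': 279.814234217935, 'cy': 206.51730631363813, 'pose': array([[-3.20068655e-03,  9.93636022e-01, -1.12593126e-01,
         4.24542376e-01],
       [-9.99665259e-01, -2.88602116e-04,  2.58705819e-02,
        -6.93488683e-02],
       [ 2.56734474e-02,  1.12638240e-01,  9.93304334e-01,
         1.16959600e+00],
       [ 0.00000000e+00,  0.00000000e+00,  0.00000000e+00,
         1.00000000e+00]])}
{'fx': 408.7144621168759, 'fy': 408.7144621168759, 'cx': 280.38760563532895, 'cy': 207.64988244265936, 'pose': array([[-0.95570302, -0.26158624,  0.13492359,  0.6662261 ],
       [ 0.29416228, -0.83328626,  0.46808392,  0.30702481],
       [-0.01001434,  0.48703864,  0.87332301,  0.78396548],
       [ 0.        ,  0.        ,  0.        ,  1.        ]])}
0.0187
{'time_s': 0.0, 'joint_positions': array([ 5.84757708e+01,  1.79600080e+01,  8.58524601e+01, -9.43640328e-04,
        7.62604975e+01, -1.27999832e+01]), 'qd': array([ 0.00273719,  0.05289743, -0.00473446,  0.06199206,  0.14760468,
        0.01447431]), 'tau': array([-1.28571988
[... 909 characters left out ...]
(array([0.5  , 0.003, 0.025]), 0.63)]
scene handle [(array([ 0.554, -0.13 ,  0.027]), 0.81), (array([ 0.711, -0.179,  0.041]), 0.48)]
scene spacer_1 [(array([ 0.529, -0.238,  0.024]), 0.88), (array([ 0.45 , -0.227,  0.023]), 0.83), (array([ 0.48 , -0.127,  0.017]), 0.81)]
scene fixture [(array([0.523, 0.024, 0.006]), 0.78)]
scene work [(array([0.542, 0.064, 0.02 ]), 0.9), (array([ 0.554, -0.13 ,  0.026]), 0.23), (array([ 0.528, -0.237,  0.025]), 0.23)]
scene nose [(array([0.505, 0.009, 0.027]), 0.77), (array([0.42 , 0.173, 0.015]), 0.59)]
scene clamp_finger [(array([0.506, 0.011, 0.025]), 0.22)]
scene spindle_top [(array([ 0.53 , -0.238,  0.023]), 0.68), (array([0.503, 0.008, 0.024]), 0.58)]
```

View pics/top0.png

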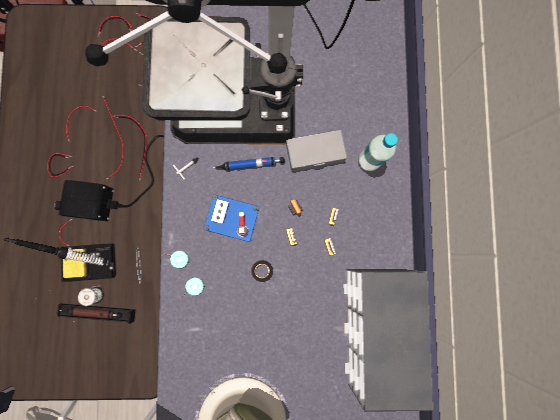

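View pics/scene0.png

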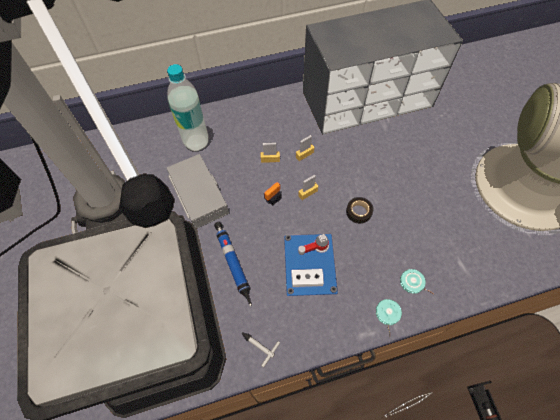

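The top view shows the fixture at about (232,218), the handle at (295,208), and the spacers at (333,216), (330,246) and (291,237). The scene view agrees. Next I'll zoom in and measure.

```bash
python3 - <<'E'
from h import *
a=np.load('top0_p.npy')[180:265,195:345];b=np.load('scene0_p.npy')[130:305,245:345]
A=cv2.resize(a,None,fx=5,fy=5,interpolation=cv2.INTER_CUBIC)
cv2.imwrite('pics/c1.png',A[:,:,::-1])
B=cv2.resize(b,None,fx=4,fy=4,interpolation=cv2.INTER_CUBIC)[:600]
cv2.imwrite('pics/c2.png',cv2.resize(b,None,fx=3.4,fy=3.4,interpolation=cv2.INTER_CUBIC)[:,:,::-1])
for cam in ['top','scene']:
    p=np.load(cam+'0_p.npy');d=np.load(cam+'0_d.npy');P=cloud(cam,d)
    hsv=cv2.cvtColor(p,cv2.COLOR_RGB2HSV);H,S,V=[hsv[...,i].astype(int) for i in range(3)]
    W=(P[...,0]>.38)&(P[...,0]<.62)&(P[...,1]>-.3)&(P[...,1]<.12)&(P[...,2]<.1)
    for n,m in {'blue':(H>100)&(H<122)&(S>150)&(P[...,1]>-.06),'yel':(H>17)&(H<32)&(S>120),'orange':(H>4)&(H<17)&(S>150)}.items():
        m=(m&W).astype(np.uint8)
        k,L,st,_=cv2.connectedComponentsWithStats(m,connectivity=8)
        for i in range(1,k):
            if st[i,4]<15: continue
            Q=P[L==i];r=cv2.minAreaRect((Q[:,:2]*1000).astype(np.float32))
            print(cam,n,st[i],np.round(Q.mean(0),4),'z',np.round(np.percentile(Q[:,2],[5,50,95]),4),np.round(r[0],1),np.round(r[1],1),round(r[2],1))
E
```

```text
top blue [ 206  196   52   45 1087] [0.5236 0.027  0.0059] z [0.0022 0.006  0.0095] [525.9  31.3] [126.5  98.1] 75.4
top yel [292 200   7  13  28] [ 0.5551 -0.1388  0.0423] z [0.039  0.042  0.0456] [ 553.5 -139.6] [34.6  5.8] 26.6
top orange [291 199  10  15  35] [ 0.5512 -0.1415  0.0371] z [0.0123 0.041  0.0447] [ 554.3 -140.6] [38.5 14.8] 28.7
scene blue [ 285  234   52   61 1675] [0.5283 0.032  0.006 ] z [0.0038 0.006  0.0084] [528.   31.3] [128.   97.1] 74.9
scene yel [296 145  18  16 138] [ 0.4516 -0.227   0.0159] z [0.0043 0.0175 0.0236] [ 449.2 -230.6] [43.6 15. ] 13.6
scene yel [261 152  19  10 148] [ 0.5311 -0.2386  0.0157] z [0.0041 0.0177 0.0231] [ 530.5 -241.8] [16.3 41.9] 71.7
scene yel [299 183  19  17 140] [ 0.4785 -0.1247  0.0162] z [0.0038 0.0186 0.0234] [ 476.2 -128.2] [42.9 15.2] 12.4
scene orange [264 183  16  18 157] [ 0.5563 -0.1377  0.0363] z [0.0208 0.0403 0.0447] [ 556.6 -142.1] [38.  17.9] 22.9
```

View pics/c1.png

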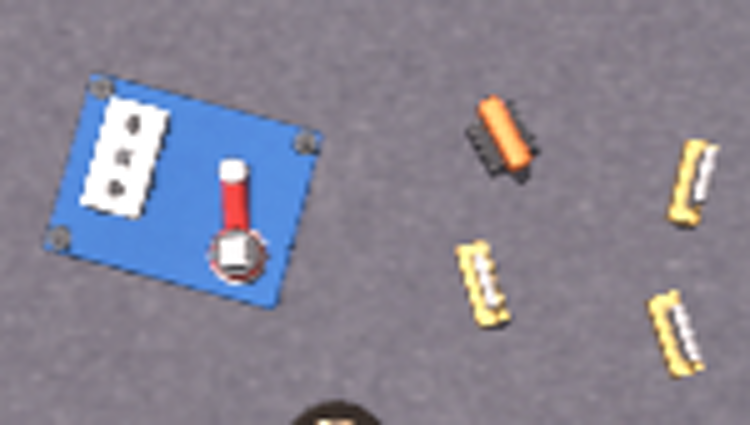

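View pics/c2.png

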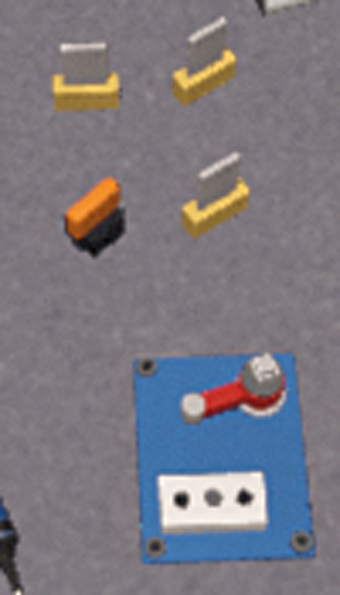

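The plate's yaw is about -15°, with the work on the +y side. Next I'll fit the poses by silhouette using both cameras.

```bash
cat > fit.py <<'E'
from h import *
from scipy.optimize import minimize
SS=6
def box(x0,x1,y0,y1,z0,z1): return np.array([[x,y,z] for x in(x0,x1) for y in(y0,y1) for z in(z0,z1)])/1000
MOD={'handle':[box(-14,14,-14,14,0,21.5),box(-20,20,-6,6,21.5,43)],
'spacer':[box(-22,22,-7.5,7.5,0,22),box(-15,15,-2.5,2.5,22,62)],
'plate':[box(-50,50,-65,65,0,6)],
'work':[box(-30,30,-15,15,0,16)]}
def render(cam,mod,q,z0,win):
    u0,v0,w,h=win;im=np.zeros((h*SS,w*SS),np.uint8);c,s=np.cos(q[2]),np.sin(q[2])
    for b in mod:
        X=np.c_[b[:,0]*c-b[:,1]*s+q[0],b[:,0]*s+b[:,1]*c+q[1],b[:,2]+z0]
        uv=np.array([proj(cam,p) for p in X])
        uv=((uv-[u0,v0]+.5)*SS-.5)*16
        cv2.fillConvexPoly(im,cv2.convexHull(np.round(uv).astype(np.int32)),255,shift=4)
    return cv2.resize(im,(w,h),interpolation=cv2.INTER_AREA)/255.
def fit(name,masks,q0,z0=0):
    mod=MOD[name];q0=np.array(q0,float);D=[]
    for cam,m in masks.items():
        u,v=map(int,proj(cam,[q0[0],q0[1],z0+.02]));R=50 if name=='plate' else 26
        D.append((cam,m[v-R:v+R,u-R:u+R].astype(float),(u-R,v-R,2*R,2*R)))
    S=np.array([.001,.001,.03])
    f=lambda d:sum(((render(c,mod,q0+d*S,z0,w)-m)**2).sum() for c,m,w in D)
    best=min((minimize(f,s,method='Nelder-Mead',options=dict(xatol=.03,fatol=.02,initial_simplex=np.array(s)+np.array([[0,0,0],[4,0,0],[0,4,0],[0,0,4.]]))) for s in ([0,0,0],[-2,-2,-2])),key=lambda r:r.fun)
    q=q0+best.x*S;return np.round([q[0]*1000,q[1]*1000,np.degrees(q[2]),best.fun],2)
E
cat > go.py <<'E'
from fit import *
M={};P={}
for cam in ['top','scene']:
    p,d=snapshot(cam);P[cam]=cloud(cam,d)
    for l in ['handle','spacer_1','fixture','work']:
        M[cam,l]=silhouettes(l,cam)
def near(cam,l,xy):
    for r in sorted(M[cam,l],key=lambda r:-r['p']):
        m=r['mask'];c=np.median(P[cam][m],0)[:2]
        if np.hypot(*(c-xy))<.03:return m
T={'handle':('handle',.555,-.140,.5),'s1':('spacer_1',.530,-.241,-.3),'s2':('spacer_1',.450,-.230,.23),'s3':('spacer_1',.477,-.128,.23),'work':('work',.543,.064,-.26),'plate':('fixture',.526,.031,-.26)}
for k,(l,x,y,a) in T.items():
    ms={c:near(c,l,(x,y)) for c in('top','scene')};ms={c:m for c,m in ms.items() if m is not None}
    if k=='plate': # fill with hull
        for c in ms:
            o=np.zeros(ms[c].shape,np.uint8)
            if (h:=P[c]) is not None:
                g=ms[c]&(h[...,2]<.015)
                cv2.fillConvexPoly(o,cv2.convexHull(np.argwhere(g)[:,::-1].astype(np.int32)),1);ms[c]=o>0
    n='spacer' if k[0]=='s' else k
    for sub in [*[{c:m} for c,m in ms.items()],ms]:
        if sub:print(k,list(sub),fit(n,sub,(x,y,a),.006 if k=='work' else 0),[int(m.sum()) for m in sub.values()])
E
python3 go.py
```

```text
handle ['top'] [ 553.12 -140.04   35.89   13.06] [135]Traceback (most recent call last):
  File "go.py", line 22, in <module>
    if sub:print(k,list(sub),fit(n,sub,(x,y,a),.006 if k=='work' else 0),[int(m.sum()) for m in sub.values()])
                             ~~~^^^^^^^^^^^^^^^^^^^^^^^^^^^^^^^^^^^^^^^^
  File "fit.py", line 24, in fit
    best=min((minimize(f,s,method='Nelder-Mead',options=dict(xatol=.03,fatol=.02,initial_simplex=np.array(s)+np.array([[0,0,0],[4,0,0],[0,4,0],[0,0,4.]]))) for s in ([0,0,0],[-2,-2,-2])),key=lambda r:r.fun)
  File "fit.py", line 24, in <genexpr>
    best=min((minimize(f,s,method='Nelder-Mead',options=dict(xatol=.03,fatol=.02,initial_simplex=np.array(s)+np.array([[0,0,0],[4,0,0],[0,4,0],[0,0,4.]]))) for s in ([0,0,0],[-2,-2,-2])),key=lambda r:r.fun)
              ~~~~~~~~^^^^^^^^^^^^^^^^^^^^^^^^^^^^^^^^^^^^^^^^^^^^^^^^^^^^^^^^^^^^^^^^^^^^^^^^^^^^^^^^^^^^^^^^^^^^^^^^^^^^^^^^^^^^^^^^^^^^^^^^^^^^^^^^^^^^^
    res = _minimize_neldermead(fun, x0, args, callback, bounds=bounds,
                               **options)
    fxr = func(xr)
    fx = function(np.copy(x), *(wrapper_args + args))
  File "fit.py", line 23, in <lambda>
    f=lambda d:sum(((render(c,mod,q0+d*S,z0,w)-m)**2).sum() for c,m,w in D)
               ~~~^^^^^^^^^^^^^^^^^^^^^^^^^^^^^^^^^^^^^^^^^^^^^^^^^^^^^^^^^
  File "fit.py", line 23, in <genexpr>
    f=lambda d:sum(((render(c,mod,q0+d*S,z0,w)-m)**2).sum() for c,m,w in D)
                     ~~~~~~^^^^^^^^^^^^^^^^^^^
  File "fit.py", line 13, in render
    uv=np.array([proj(cam,p) for p in X])
                 ~~~~^^^^^^^
  File "h.py", line 10, in proj
    c=get_calibration(cam);T=np.linalg.inv(np.array(c['pose']));q=T[:3,:3]@np.array(p)+T[:3,3]
ValueError: time passes only in moves, steps and waits
```

```bash
sed -i 's/^def cloud/import functools\nget_calibration=functools.lru_cache(None)(get_calibration)\ndef cloud/' h.py; time python3 go.py
```

```text
handle ['top'] [ 554.01 -139.44   29.86   18.58] [124]
handle ['scene'] [ 553.67 -142.31   33.55   34.06] [248]
handle ['top', 'scene'] [ 553.84 -140.97   32.13   56.28] [124, 248]
s1 ['top'] [ 529.89 -242.19  -16.22    5.98] [106]
s1 ['scene'] [ 530.56 -244.5   -16.31   18.4 ] [322]
s1 ['top', 'scene'] [ 530.6  -242.88  -17.63   32.45] [106, 322]
s2 ['top'] [ 448.46 -230.41   16.03   11.57] [104]
s2 ['scene'] [ 448.47 -232.68   18.82    8.82] [301]
s2 ['top', 'scene'] [ 448.65 -231.71   18.31   28.51] [104, 301]
s3 ['top'] [ 476.09 -127.81   18.31    6.22] [111]
s3 ['scene'] [ 476.   -130.41   12.96   12.48] [317]
s3 ['top', 'scene'] [ 476.31 -129.31   14.71   35.39] [111, 317]
work ['top'] [542.38  62.79 -14.12  10.33] [289]
work ['scene'] [543.74  61.06 -15.01  16.31] [550]
work ['top', 'scene'] [543.43  61.44 -15.03  39.59] [289, 550]
plate ['top'] [526.16  32.73 -15.01  48.52] [1862]
plate ['scene'] [527.12  29.73 -14.64  54.75] [3128]
plate ['top', 'scene'] [526.99  30.73 -14.56 149.28] [1862, 3128]
real	0m6.578s
user	0m3.605s
sys	0m0.104s
```

Both cameras agree to about ±1.4 mm. The plate is at (526.6, 31.2) with yaw -14.8°, the work face is at fixture y of about 18.9, and the gap is about 36 mm, so two spacers are needed. I'll put the handle on first.

```bash
cat > plan.py <<'E'
import sys
from h import *
x,y,z,jaw=map(float,sys.argv[1:5])
s=status.read_state();R=s['tcp_rot'];p=s['eef_pos']*1000
a=np.radians(jaw);G=np.array([[0,-np.sin(a),np.cos(a)],[0,np.cos(a),np.sin(a)],[-1,0,0]])
rv=cv2.Rodrigues(R.T@G)[0].ravel();d=np.array([x,y,z])-p
print('t',s['time_s'],'p',np.round(p,1),'open',round(s['opening']*1000,1),'F',np.round(s['wrist_force'],1),'T',np.round(s['torque'],2),'j',np.round(s['joint_positions'],0))
print('turn units(tool)',np.round(np.degrees(rv)/5,2),'shift units after turn',np.round(G.T@d/20,2),'now',np.round(R.T@d/20,2))
E
cat > fx.py <<'E'
import sys,numpy as np
# fixture->world mm
def fx(x,y,c=(526.6,31.2),yaw=-14.8):
    a=np.radians(yaw);return np.round([c[0]+x*np.cos(a)-y*np.sin(a),c[1]+x*np.sin(a)+y*np.cos(a)],1)
for n,p in dict(spindle=(-26,-38),spA=(8,18.9-8.5),spB=(8,18.9-8.5-16)).items(): print(n,fx(*p))
E
python3 fx.py; python3 plan.py 554 -141 110 121
```

```text
spindle [491.8   1.1]
spA [537.   39.2]
spB [532.9  23.7]
t 1.8 p [168.6 497.2 193.5] open 85.4 F [-0.1 -0.1  0.4] T [-0.    0.03 -0.  ] j [ 58.  18.  86.  -0.  76. -13.]
turn units(tool) [-9.95  0.    0.  ] shift units after turn [  4.18  -0.08 -37.28] now [  4.18 -28.5  -24.03]
```

Call:
{"fn": "carry_out", "kwargs": {"rows": [[[0,0,0],[-1,0,0]],[[0,0,0],[-1,0,0]],[[0,0,0],[-1,0,0]],[[0,0,0],[-1,0,0]],[[0,0,0],[-1,0,0]],[[0,0,0],[-1,0,0]],[[0,0,0],[-1,0,0]],[[0,0,0],[-1,0,0]],[[0,0,0],[-1,0,0]],[[0,0,0],[-1,0,0]]], "hand": -1}}

```text
time_s: 2.63
eef_pos: [0.1685, 0.4972, 0.1935]
tcp_rot: [[-0.0, -0.833, -0.553], [-0.0, -0.553, 0.833], [-1.0, 0.0, -0.0]]
wrist_force: [-0.0, 0.3, -0.8]
opening: 0.0853
```

```bash
python3 plan.py 554 -141 110 121
```

```text
t 2.6333 p [168.5 497.2 193.5] open 85.3 F [-0.   0.3 -0.8] T [-0.01  0.01 -0.  ] j [ 58.  18.  86.   0.  76. -65.]
turn units(tool) [ 0.51 -0.   -0.  ] shift units after turn [  4.17  -0.09 -37.28] now [  4.17   1.57 -37.25]
```

Call:
{"fn": "carry_out", "kwargs": {"rows": [[[0,0,-1],[0.5,0,0]],[[0,0,-1],[0,0,0]],[[0,0,-1],[0,0,0]],[[0,0,-1],[0,0,0]],[[0,0,-1],[0,0,0]],[[0,0,-1],[0,0,0]],[[0,0,-1],[0,0,0]],[[0,0,-1],[0,0,0]],[[0,0,-1],[0,0,0]],[[0,0,-1],[0,0,0]],[[0,0,-1],[0,0,0]],[[0,0,-1],[0,0,0]]]}}

```text
time_s: 3.63
eef_pos: [0.2971, 0.2857, 0.1934]
tcp_rot: [[0.001, -0.852, -0.524], [0.002, -0.524, 0.852], [-1.0, -0.002, 0.001]]
wrist_force: [0.6, 0.5, 0.2]
opening: 0.0854
```

Call:
{"fn": "carry_out", "kwargs": {"rows": [[[0,0,-1],[0,0,0]],[[0,0,-1],[0,0,0]],[[0,0,-1],[0,0,0]],[[0,0,-1],[0,0,0]],[[0,0,-1],[0,0,0]],[[0,0,-1],[0,0,0]],[[0,0,-1],[0,0,0]],[[0,0,-1],[0,0,0]],[[0,0,-1],[0,0,0]],[[0,0,-1],[0,0,0]],[[0,0,-1],[0,0,0]],[[0,0,-1],[0,0,0]]]}}

```text
time_s: 4.63
eef_pos: [0.4282, 0.0699, 0.195]
tcp_rot: [[0.005, -0.852, -0.524], [0.002, -0.524, 0.852], [-1.0, -0.006, -0.001]]
wrist_force: [0.4, -0.5, 0.3]
opening: 0.0854
```

```bash
python3 plan.py 554 -141 110 121
```

```text
t 4.6333 p [428.2  69.9 195. ] open 85.4 F [ 0.4 -0.5  0.3] T [-0.04  0.   -0.  ] j [  -6.    6.  100.    0.   73. -128.]
turn units(tool) [ 0.12 -0.01  0.07] shift units after turn [  4.25   0.04 -12.28] now [  4.26   0.19 -12.28]
```

Call:
{"fn": "carry_out", "kwargs": {"rows": [[[0.25,0,-1],[0,0,0]],[[0.25,0,-1],[0,0,0]],[[0.25,0,-1],[0,0,0]],[[0.25,0,-1],[0,0,0]],[[0.25,0,-1],[0,0,0]],[[0.25,0,-1],[0,0,0]],[[0.25,0,-1],[0,0,0]],[[0.25,0,-1],[0,0,0]],[[0.25,0,-1],[0,0,0]],[[0.25,0,-1],[0,0,0]],[[0.25,0,-1],[0,0,0]],[[0.2,0,-0.7],[0,0,0]]], "hand": 0}}

```text
time_s: 5.63
eef_pos: [0.5574, -0.1418, 0.1349]
tcp_rot: [[0.009, -0.853, -0.522], [0.002, -0.522, 0.853], [-1.0, -0.009, -0.003]]
wrist_force: [-0.3, 0.1, 0.3]
opening: 0.0428
```

```bash
python3 plan.py 554 -141 60 121
```

```text
t 5.6333 p [ 557.4 -141.8  134.9] open 42.8 F [-0.3  0.1  0.3] T [-0.05 -0.02 -0.01] j [ -26.   27.   82.    0.   71. -148.]
turn units(tool) [ 0.09 -0.04  0.1 ] shift units after turn [3.75 0.12 0.12] now [3.75 0.16 0.14]
```

Call:
{"fn": "carry_out", "kwargs": {"rows": [[[0.8,0.16,0.13],[0.1,0,0.1]],[[1,0,0],[0,0,0]],[[1,0,0],[0,0,0]],[[0.7,0,0],[0,0,0]],[[0,0,0],[0,0,0]]]}}

```text
time_s: 6.05
eef_pos: [0.5549, -0.1453, 0.0612]
tcp_rot: [[0.003, -0.86, -0.511], [-0.004, -0.511, 0.86], [-1.0, -0.0, -0.005]]
wrist_force: [-0.5, -0.2, -0.7]
opening: 0.043
```

```bash
python3 plan.py 554 -141 25 121; python3 - <<'E'
from h import *
p,d=snapshot('scene');np.save('s1p.npy',p);u,v=map(int,proj('scene',[.554,-.141,.05]))
cv2.imwrite('pics/a1.png',cv2.resize(p[v-70:v+60,u-75:u+75],None,fx=4,fy=4,interpolation=cv2.INTER_CUBIC)[:,:,::-1])
E
```

```text
t 6.05 p [ 554.9 -145.3   61.2] open 43.0 F [-0.5 -0.2 -0.7] T [-0.02  0.02  0.  ] j [ -26.   31.   87.   -0.   62. -147.]
turn units(tool) [-0.06 -0.06  0.  ] shift units after turn [ 1.81 -0.07  0.21] now [ 1.81 -0.07  0.21]
```

View pics/a1.png

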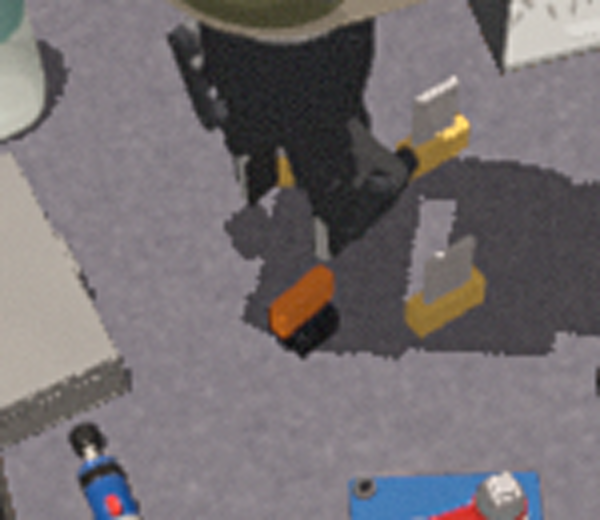

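The open fingers stand just behind and above the orange bar, which is at about (300,300) in the crop. The offset is consistent with the jaws straddling it, so I'll descend and grip.

Call:
{"fn": "carry_out", "kwargs": {"rows": [[[0.9,-0.07,0.21],[0,0,0]],[[0.6,0,0],[0,0,0]],[[0.2,0,0],[0,0,0]],[[0,0,0],[0,0,0]]]}}

```text
time_s: 6.43
eef_pos: [0.5569, -0.1424, 0.0312]
tcp_rot: [[0.01, -0.859, -0.511], [-0.007, -0.511, 0.859], [-1.0, -0.005, -0.011]]
wrist_force: [-1.1, -0.2, -0.1]
opening: 0.0426
```

Call:
{"fn": "carry_out", "kwargs": {"rows": [[[0,0,0],[0,0,0]],[[0,0,0],[0,0,0]],[[0,0,0],[0,0,0]],[[0,0,0],[0,0,0]],[[0,0,0],[0,0,0]],[[0,0,0],[0,0,0]]], "hand": 1, "grip_force": 40}}

```text
time_s: 6.93
eef_pos: [0.5589, -0.1436, 0.035]
tcp_rot: [[0.015, -0.859, -0.511], [-0.01, -0.511, 0.859], [-1.0, -0.008, -0.016]]
wrist_force: [0.8, -0.1, -1.1]
opening: 0.0001
```

```bash
python3 plan.py 554 -141 25 121
```

```text
t 6.9333 p [ 558.9 -143.6   35. ] open 0.1 F [ 0.8 -0.1 -1.1] T [-0.   -0.03 -0.03] j [ -26.   33.   88.   -0.   58. -147.]
turn units(tool) [-0.05 -0.19  0.09] shift units after turn [0.5  0.14 0.24] now [0.49 0.15 0.24]
```

```bash
python3 - <<'E'
from h import *
p,d=snapshot('scene');u,v=map(int,proj('scene',[.554,-.141,.03]))
q,_=snapshot('top');a,b=map(int,proj('top',[.554,-.141,.03]))
f=lambda p,u,v:cv2.resize(p[v-40:v+40,u-40:u+40],None,fx=5,fy=5,interpolation=cv2.INTER_CUBIC)
cv2.imwrite('pics/a2.png',np.hstack([f(p,u,v),f(q,a,b)])[:,:,::-1])
E
```

```text
(no output)
```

View pics/a2.png

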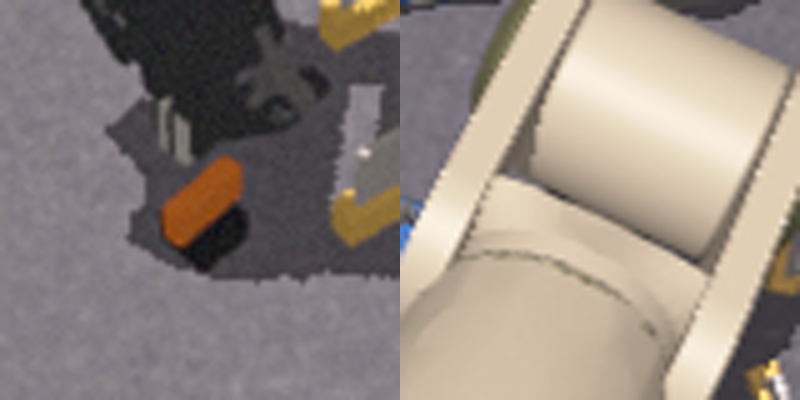

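```bash
python3 - <<'E'
from h import *
s=status.read_state();t=s['eef_pos'];R=s['tcp_rot']
u,v=map(int,proj('scene',[.554,-.141,.03]))
for n,q in dict(tcp=t,up20=t-R[:,0]*.02,up40=t-R[:,0]*.04,handtop=[.554,-.141,.043],handbot=[.554,-.141,0]).items():
    a,b=proj('scene',q);print(n,round((a-u+40)*5),round((b-v+40)*5))
p,d=snapshot('scene');P=cloud('scene',d)
for (a,b) in [(165,110),(175,135),(182,155),(188,160),(205,180),(200,200)]:
    print(a,b,np.round(P[v-40+b//5,u-40+a//5]*1000,1))
for r in search_frame('handle','scene')[:2]:print(r['location'],r['p'])
E
```

```text
tcp 190 193
up20 189 169
up40 188 143
handtop 202 185
handbot 204 236
165 110 [ 567.6 -140.8  106.6]
175 135 [ 565.2 -136.3   93.9]
182 155 [ 564.1 -134.8   80.7]
188 160 [ 562.  -135.2   75.3]
205 180 [ 551.8 -143.9   41.7]
200 200 [ 556.7 -134.6   42.3]
[0.5562, -0.1305, 0.0256] 0.51
```

Call:
{"fn": "carry_out", "kwargs": {"rows": [[[-1,0,0],[0,0,0]],[[-1,0,0],[0,0,0]],[[-0.5,0,0],[0,0,0]],[[0,0,0],[0,0,0]]]}}

```text
time_s: 7.47
eef_pos: [0.5571, -0.1426, 0.0852]
tcp_rot: [[0.011, -0.859, -0.511], [-0.008, -0.511, 0.859], [-1.0, -0.006, -0.013]]
wrist_force: [0.0, 0.1, 0.3]
opening: -0.0004
```

```bash
python3 plan.py 554 -141 80 121; python3 - <<'E'
from h import *
p,d=snapshot('scene');P=cloud('scene',d);s=status.read_state();t=s['eef_pos']
m=(np.abs(P[...,0]-t[0])<.06)&(np.abs(P[...,1]-t[1])<.06)&(P[...,2]>.05)&(P[...,2]<.2)
Q=P[m]*1000
for z in range(50,160,6):
    q=Q[(Q[:,2]>=z)&(Q[:,2]<z+6)]
    if len(q):print(z,len(q),np.round(np.median(q,0),1),np.round(q.min(0)[:2]),np.round(q.max(0)[:2]))
u,v=map(int,proj('scene',[.554,-.141,.06]))
cv2.imwrite('pics/a3.png',cv2.resize(p[v-50:v+50,u-50:u+50],None,fx=5,fy=5,interpolation=cv2.INTER_CUBIC)[:,:,::-1])
for n,q in dict(tcp=t).items():
    a,b=proj('scene',q);print(n,round((a-u+50)*5),round((b-v+50)*5))
E
```

```text
t 7.4667 p [ 557.1 -142.6   85.2] open -0.4 F [0.  0.1 0.3] T [ 0.02 -0.01 -0.  ] j [ -26.   30.   86.   -0.   64. -147.]
turn units(tool) [-0.05 -0.15  0.06] shift units after turn [0.26 0.09 0.15] now [0.26 0.09 0.15]
122 5 [ 560.2 -135.9  126. ] [ 558. -144.] [ 568. -134.]
128 14 [ 563.8 -137.   131.4] [ 557. -150.] [ 568. -132.]
134 26 [ 558.3 -133.7  136.9] [ 546. -153.] [ 569. -129.]
140 22 [ 561.  -134.1  143.4] [ 550. -153.] [ 569. -130.]
146 16 [ 562.6 -134.5  148.4] [ 553. -151.] [ 569. -129.]
152 20 [ 562.5 -134.5  154.2] [ 553. -144.] [ 569. -129.]
158 14 [ 564.4 -139.4  160.5] [ 555. -145.] [ 570. -129.]
tcp 242 221
```

View pics/a3.png

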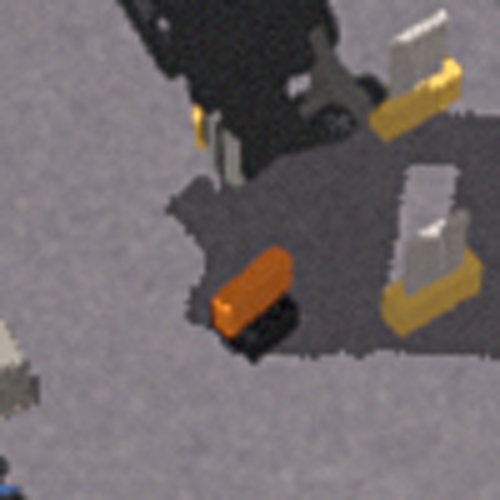

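The picture shows the shut fingertips about 38 mm above where the state's TCP puts them: depth gives about 124 mm and the state reads 85 mm. That explains the missed grip. The lateral positions agree. From here I'll treat the real tip height as the reading plus 38 mm.

Call:
{"fn": "carry_out", "kwargs": {"rows": [[[0,0.1,0.15],[0,-0.15,0]],[[0,0,0],[0,0,0]],[[1,0,0],[0,0,0]],[[1,0,0],[0,0,0]],[[1,0,0],[0,0,0]],[[0.5,0,0],[0,0,0]],[[0,0,0],[0,0,0]]], "hand": 0}}

```text
time_s: 8.1
eef_pos: [0.5511, -0.1396, 0.0068]
tcp_rot: [[-0.002, -0.86, -0.511], [0.008, -0.511, 0.86], [-1.0, -0.002, 0.008]]
wrist_force: [0.5, -0.1, 0.8]
opening: 0.0427
```

```bash
python3 plan.py 554 -141 -8 121
```

```text
t 8.1 p [ 551.1 -139.6    6.8] open 42.7 F [ 0.5 -0.1  0.8] T [-0.01 -0.01 -0.03] j [ -26.   35.   90.    0.   55. -147.]
turn units(tool) [-0.06  0.09  0.02] shift units after turn [ 0.74 -0.09 -0.13] now [ 0.74 -0.09 -0.14]
```

Call:
{"fn": "carry_out", "kwargs": {"rows": [[[0.35,-0.1,-0.13],[0,0.1,0]],[[0.3,0,0],[0,0,0]],[[0.05,0,0],[0,0,0]]]}}

```text
time_s: 8.35
eef_pos: [0.5548, -0.1411, -0.0077]
tcp_rot: [[0.003, -0.86, -0.511], [-0.001, -0.511, 0.86], [-1.0, -0.002, -0.002]]
wrist_force: [-1.0, 0.2, 0.5]
opening: 0.0427
```

Call:
{"fn": "carry_out", "kwargs": {"rows": [[[0,0,0],[0,0,0]],[[0,0,0],[0,0,0]],[[0,0,0],[0,0,0]],[[0,0,0],[0,0,0]],[[0,0,0],[0,0,0]]], "hand": 1, "grip_force": 40}}

```text
time_s: 8.77
eef_pos: [0.5558, -0.1415, -0.0061]
tcp_rot: [[0.005, -0.86, -0.511], [-0.002, -0.511, 0.86], [-1.0, -0.004, -0.004]]
wrist_force: [-0.1, 0.2, -1.3]
opening: 0.0108
```

```bash
python3 plan.py 554 -141 -8 121
```

```text
t 8.7667 p [ 555.8 -141.5   -6.1] open 10.8 F [-0.1  0.2 -1.3] T [0.01 0.03 0.  ] j [ -26.   37.   90.    0.   53. -147.]
turn units(tool) [-0.06 -0.05  0.04] shift units after turn [0.1  0.06 0.06] now [0.09 0.06 0.07]
```

The bar is gripped (opening 10.8). Now I'll lift it, turn it and carry it over the spindle.

Call:
{"fn": "carry_out", "kwargs": {"rows": [[[-0.5,0,0],[0,0,0]],[[-1,0,0],[0,0,0]],[[-1,0,0],[0,0,0]],[[-1,0,0],[0,0,0]],[[-0.4,0,0],[1,0,0]],[[0,0,0],[1,0,0]],[[0,0,0],[1,0,0]],[[0,0,0],[1,0,0]],[[0,0,0],[1,0,0]],[[0,0,0],[0,0,0]]]}}

```text
time_s: 9.6
eef_pos: [0.5561, -0.1416, 0.0844]
tcp_rot: [[0.011, -0.997, -0.08], [-0.005, -0.08, 0.997], [-1.0, -0.011, -0.006]]
wrist_force: [0.6, 0.3, -1.3]
opening: 0.0109
```

```bash
python3 plan.py 493 1 65 93.5
```

```text
t 9.6 p [ 556.1 -141.6   84.4] open 10.9 F [ 0.6  0.3 -1.3] T [-0.03 -0.    0.02] j [ -26.   29.   86.    0.   64. -121.]
turn units(tool) [ 0.21 -0.06  0.12] shift units after turn [0.97 2.71 7.31] now [0.9  2.59 7.36]
```

Call:
{"fn": "carry_out", "kwargs": {"rows": [[[0,0.35,1],[0.15,0,0.1]],[[0,0.35,1],[0,0,0]],[[0,0.35,1],[0,0,0]],[[0,0.35,1],[0,0,0]],[[0,0.35,1],[0,0,0]],[[0,0.35,1],[0,0,0]],[[0,0.35,0.8],[0,0,0]],[[0,0,0],[0,0,0]],[[0,0,0],[0,0,0]]]}}

```text
time_s: 10.35
eef_pos: [0.4947, -0.0052, 0.0884]
tcp_rot: [[0.008, -0.996, -0.09], [-0.008, -0.09, 0.996], [-1.0, -0.007, -0.008]]
wrist_force: [0.7, -0.6, -1.0]
opening: 0.0108
```

```bash
python3 plan.py 493 1 60 93.5
```

```text
t 10.35 p [494.7  -5.2  88.4] open 10.8 F [ 0.7 -0.6 -1. ] T [ 0.   -0.07 -0.  ] j [ -14.   20.   99.   -0.   60. -109.]
turn units(tool) [ 0.33 -0.09  0.08] shift units after turn [1.42 0.07 0.31] now [1.41 0.07 0.33]
```

Call:
{"fn": "carry_out", "kwargs": {"rows": [[[0.5,0.07,0.32],[0.33,0,0]],[[0.6,0,0],[0,-0.1,0.08]],[[0.3,0,0],[0,0,0]],[[0,0,0],[0,0,0]]]}}

```text
time_s: 10.68
eef_pos: [0.4948, -0.0011, 0.0602]
tcp_rot: [[0.003, -0.998, -0.066], [0.0, -0.066, 0.998], [-1.0, -0.003, 0.0]]
wrist_force: [-0.0, 0.4, -1.1]
opening: 0.0112
```

```bash
python3 plan.py 493 1 45 93.5; python3 - <<'E'
from fit import *
s=status.read_state();t=s['eef_pos']
p,d=snapshot('scene')
for r in silhouettes('handle','scene')[:2]:
    m=r['mask'];Q=cloud('scene',d)[m];print(r['p'],m.sum(),np.round(np.median(Q,0),3))
    if np.hypot(*(np.median(Q,0)[:2]-t[:2]))<.04:print(fit('handle',{'scene':m},(t[0],t[1],.06),t[2]+.006))
hsv=cv2.cvtColor(p,cv2.COLOR_RGB2HSV);P=cloud('scene',d)
m=(hsv[...,0]>3)&(hsv[...,0]<18)&(hsv[...,1]>150)&(np.abs(P[...,0]-t[0])<.05)&(np.abs(P[...,1]-t[1])<.05)
Q=P[m]*1000;print('orange',m.sum(),np.round(np.median(Q,0),1),np.round(Q.min(0),1),np.round(Q.max(0),1))
u,v=map(int,proj('scene',[.492,.001,.07]))
cv2.imwrite('pics/a4.png',cv2.resize(p[v-45:v+45,u-50:u+50],None,fx=6,fy=6,interpolation=cv2.INTER_CUBIC)[:,:,::-1])
E
```

```text
t 10.6833 p [494.8  -1.1  60.2] open 11.2 F [-0.   0.4 -1.1] T [0.02 0.01 0.02] j [ -14.   23.  101.    0.   56. -108.]
turn units(tool) [0.05 0.   0.03] shift units after turn [0.76 0.08 0.11] now [0.76 0.08 0.11]
0.57 163 [0.505 0.005 0.089]
[495.65  -3.57   5.8  196.08]
orange 75 [508.7   1.1 106.8] [495.5 -45.1   0.7] [514.8   4.6 126.8]
```

View pics/a4.png

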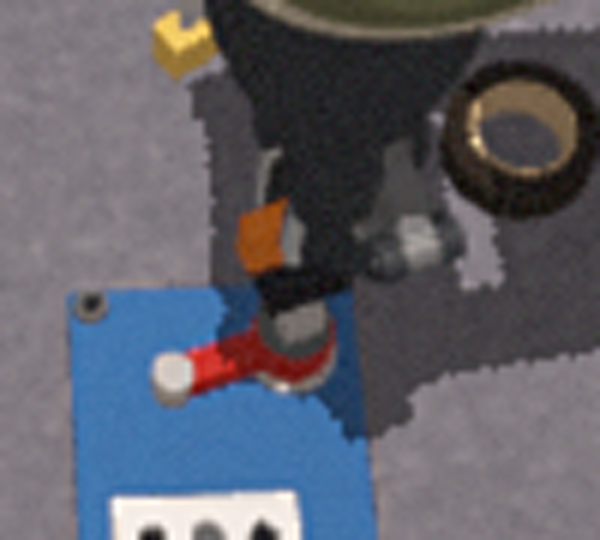

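The hub hangs right above the spindle top at about (300,310), and the fit agrees within about 2 mm. I'll trim and lower it.

Call:
{"fn": "carry_out", "kwargs": {"rows": [[[0.3,0.08,0.11],[0.05,0,0]],[[0.2,0,0],[0,0,0]],[[0,0,0],[0,0,0]]]}}

```text
time_s: 11.03
eef_pos: [0.4941, 0.0002, 0.051]
tcp_rot: [[0.005, -0.998, -0.06], [-0.0, -0.06, 0.998], [-1.0, -0.005, -0.001]]
wrist_force: [0.4, -0.4, -1.5]
opening: 0.0107
```

```bash
python3 plan.py 493 1 40 93.5
```

```text
t 11.0333 p [4.941e+02 2.000e-01 5.100e+01] open 10.7 F [ 0.4 -0.4 -1.5] T [ 0.01 -0.    0.02] j [ -14.   24.  101.    0.   55. -107.]
turn units(tool) [-0.01 -0.01  0.06] shift units after turn [0.55 0.05 0.04] now [0.55 0.06 0.04]
```

Call:
{"fn": "carry_out", "kwargs": {"rows": [[[0.25,0.05,0.04],[0,0,0.05]],[[0.15,0,0],[0,0,0]],[[0.15,0,0],[0,0,0]]]}}

```text
time_s: 11.28
eef_pos: [0.4934, 0.0009, 0.0395]
tcp_rot: [[0.002, -0.998, -0.061], [-0.001, -0.061, 0.998], [-1.0, -0.002, -0.001]]
wrist_force: [-0.2, -0.8, -0.2]
opening: 0.0109
```

Call:
{"fn": "carry_out", "kwargs": {"rows": [[[0.15,0,0],[0,0,0]],[[0.15,0,0],[0,0,0]]]}}

```text
time_s: 11.45
eef_pos: [0.4937, 0.0009, 0.0332]
tcp_rot: [[0.003, -0.998, -0.061], [-0.001, -0.061, 0.998], [-1.0, -0.002, -0.001]]
wrist_force: [-1.3, 1.6, 18.9]
opening: 0.0107
```

```bash
python3 plan.py 493 1 26 93.5
```

```text
t 11.45 p [493.7   0.9  33.2] open 10.7 F [-1.3  1.6 18.9] T [0.36 0.34 0.01] j [ -14.   25.  102.   -0.   52. -107.]
turn units(tool) [-0.   -0.02  0.03] shift units after turn [0.36 0.04 0.01] now [0.36 0.04 0.01]
```

Call:
{"fn": "carry_out", "kwargs": {"rows": [[[-0.1,0.04,0.04],[0,0,0]],[[0.0,0.04,0.04],[0,0,0]],[[0.15,0,0],[0,0,0]],[[0.15,0,0],[0,0,0]]]}}

```text
time_s: 11.78
eef_pos: [0.4921, 0.0025, 0.0288]
tcp_rot: [[0.003, -0.998, -0.061], [-0.001, -0.061, 0.998], [-1.0, -0.003, -0.001]]
wrist_force: [-0.2, 0.1, -1.1]
opening: 0.0105
```

```bash
python3 plan.py 493 1 26 93.5
```

```text
t 11.7833 p [492.1   2.5  28.8] open 10.5 F [-0.2  0.1 -1.1] T [ 0.01 -0.01  0.02] j [ -13.   25.  103.   -0.   52. -107.]
turn units(tool) [-0.   -0.02  0.03] shift units after turn [ 0.14 -0.04 -0.08] now [ 0.14 -0.04 -0.08]
```

It went in with no force on it. I'll press down to the shoulder.

Call:
{"fn": "carry_out", "kwargs": {"rows": [[[0.1,0,0],[0,0,0]],[[0.1,0,0],[0,0,0]]]}}

```text
time_s: 11.95
eef_pos: [0.4922, 0.0025, 0.0247]
tcp_rot: [[0.003, -0.998, -0.061], [-0.001, -0.061, 0.998], [-1.0, -0.003, -0.002]]
wrist_force: [-7.4, 2.0, 35.7]
opening: 0.0107
```

```bash
python3 plan.py 493 1 26 93.5
```

```text
t 11.95 p [492.2   2.5  24.7] open 10.7 F [-7.4  2.  35.7] T [ 0.44  1.45 -0.05] j [ -13.   26.  103.   -0.   51. -107.]
turn units(tool) [-0.   -0.02  0.04] shift units after turn [-0.06 -0.03 -0.08] now [-0.06 -0.03 -0.08]
```

The reading was 24.7 against about 26 expected for seated, with 36 N of reaction, so the handle is seated. I'll release it, rise, and turn for the spacer.

Call:
{"fn": "carry_out", "kwargs": {"rows": [[[-0.1,0,0],[0,0,0]],[[0,0,0],[0,0,0]],[[0,0,0],[0,0,0]],[[0,0,0],[0,0,0]]], "hand": 0.2}}

```text
time_s: 12.28
eef_pos: [0.4927, 0.0024, 0.0267]
tcp_rot: [[0.004, -0.998, -0.061], [-0.002, -0.061, 0.998], [-1.0, -0.004, -0.002]]
wrist_force: [0.7, 0.7, -0.6]
opening: 0.0341
```

Call:
{"fn": "carry_out", "kwargs": {"rows": [[[-0.8,0,0],[0,0,0]],[[-1,0,0],[0,0,0]],[[-0.8,0,0],[0,0,0]],[[0,0,-1],[1,0,0]],[[0,0,-1],[1,0,0]],[[0,0,-1],[1,0,0]],[[0,0,-1],[1,0,0]],[[0,0,0],[1,0,0]],[[0,0,0],[1,0,0]],[[0,0,0],[1,0,0]],[[0,0,0],[1,0,0]],[[0,0,0],[1,0,0]]]}}

```text
time_s: 13.28
eef_pos: [0.4857, -0.0812, 0.0799]
tcp_rot: [[0.003, -0.725, 0.689], [-0.002, 0.689, 0.725], [-1.0, -0.003, 0.001]]
wrist_force: [-0.3, 0.8, -0.3]
opening: 0.0339
```

Call:
{"fn": "carry_out", "kwargs": {"rows": [[[0,0,0],[1,0,0]],[[0,0,0],[1,0,0]],[[0,0,0],[1,0,0]],[[0,0,0],[1,0,0]],[[0,0,0],[1,0,0]],[[0,0,0],[0,0,0]]], "hand": -0.4}}

```text
time_s: 13.78
eef_pos: [0.4852, -0.0813, 0.079]
tcp_rot: [[0.002, -0.341, 0.94], [-0.001, 0.94, 0.341], [-1.0, -0.002, 0.001]]
wrist_force: [0.4, -0.3, 0.4]
opening: 0.06
```

```bash
python3 plan.py 476 -128 50 15.5; python3 - <<'E'
from fit import *
ms={};P={}
for c in ('scene','top'):
    p,d=snapshot(c);P[c]=cloud(c,d);np.save(c+'2_p.npy',p)
    for r in silhouettes('handle',c):
        q=np.median(P[c][r['mask']],0)
        if np.hypot(q[0]-.492,q[1]-.001)<.03: ms[c]=r['mask'];print(c,r['p'],np.round(q,3));break
for z in (.032,.036): print([(c,fit('handle',{c:m},(.492,.002,.06),z)) for c,m in ms.items()])
for c in P:
    p=np.load(c+'2_p.npy');hsv=cv2.cvtColor(p,cv2.COLOR_RGB2HSV)
    m=(hsv[...,0]>3)&(hsv[...,0]<18)&(hsv[...,1]>150)&(np.abs(P[c][...,0]-.492)<.03)&(np.abs(P[c][...,1])<.03)
    Q=P[c][m]*1000;print(c,m.sum(),np.percentile(Q[:,2],[50,75,90]) if m.sum() else '')
E
```

```text
t 13.7833 p [485.2 -81.3  79. ] open 60.0 F [ 0.4 -0.3  0.4] T [-0.05 -0.01  0.  ] j [-23.  21. 100.  -0.  59. -43.]
turn units(tool) [0.89 0.02 0.02] shift units after turn [ 1.45 -2.13 -1.07] now [ 1.45 -2.03 -1.23]
scene 0.61 [0.493 0.006 0.066]
[('scene', array([4.9087e+02, 4.0000e-02, 1.0630e+01, 5.9040e+01]))]
[('scene', array([491.91,   1.52,  10.59,  62.63]))]
scene 184 [72.9360068  74.65879435 75.61823115]
top 0
```

The grip bar's top is at z of about 75 mm, as it should be with the handle fully down. Next is spacer 3.

Call:
{"fn": "carry_out", "kwargs": {"rows": [[[0,0,0],[0.85,0,0]],[[0,-0.75,-0.4],[0,0,0]],[[0.3,-0.75,-0.4],[0,0,0]],[[0.5,-0.6,-0.3],[0,0,0]],[[0.3,0,0],[0,0,0]],[[0,0,0],[0,0,0]]]}}

```text
time_s: 14.48
eef_pos: [0.476, -0.129, 0.0567]
tcp_rot: [[0.003, -0.284, 0.959], [-0.002, 0.959, 0.284], [-1.0, -0.003, 0.003]]
wrist_force: [0.0, -0.5, 0.7]
opening: 0.0599
```

```bash
python3 plan.py 476 -128 -6 15.5
```

```text
t 14.4833 p [ 476.  -129.    56.7] open 59.9 F [ 0.  -0.5  0.7] T [-0.    0.02  0.01] j [-29.  23. 101.  -0.  56. -45.]
turn units(tool) [0.2  0.03 0.03] shift units after turn [3.13 0.05 0.01] now [3.13 0.06 0.  ]
```

Call:
{"fn": "carry_out", "kwargs": {"rows": [[[0.8,0.05,0],[0.15,0,0]],[[0.9,0,0],[0,0,0]],[[0.8,0,0],[0,0,0]],[[0.4,0,0],[0,0,0]],[[0,0,0],[0,0,0]]]}}

```text
time_s: 14.9
eef_pos: [0.4776, -0.126, -0.0018]
tcp_rot: [[0.006, -0.276, 0.961], [-0.003, 0.961, 0.276], [-1.0, -0.004, 0.005]]
wrist_force: [0.3, 0.4, -0.2]
opening: 0.0599
```

```bash
python3 plan.py 476 -128 -6 15.5
```

```text
t 14.9 p [ 477.6 -126.    -1.8] open 59.9 F [ 0.3  0.4 -0.2] T [0.02 0.   0.02] j [-28.  29. 104.   0.  47. -44.]
turn units(tool) [0.1  0.06 0.05] shift units after turn [ 0.21 -0.08 -0.11] now [ 0.21 -0.07 -0.11]
```

Call:
{"fn": "carry_out", "kwargs": {"rows": [[[0.2,-0.09,-0.11],[0.1,0.05,0.05]],[[0,0,0],[0,0,0]]]}}

```text
time_s: 15.07
eef_pos: [0.4765, -0.1278, -0.0051]
tcp_rot: [[0.001, -0.269, 0.963], [0.0, 0.963, 0.269], [-1.0, -0.0, 0.001]]
wrist_force: [-0.3, 0.2, 0.2]
opening: 0.0598
```

Call:
{"fn": "carry_out", "kwargs": {"rows": [[[0,0,0],[0,0,0]],[[0,0,0],[0,0,0]],[[0,0,0],[0,0,0]],[[0,0,0],[0,0,0]],[[0,0,0],[0,0,0]],[[0,0,0],[0,0,0]]], "hand": 1, "grip_force": 50}}

```text
time_s: 15.57
eef_pos: [0.4778, -0.1284, -0.0027]
tcp_rot: [[0.004, -0.269, 0.963], [-0.002, 0.963, 0.269], [-1.0, -0.003, 0.004]]
wrist_force: [0.2, 0.2, -1.6]
opening: 0.0288
```

```bash
python3 plan.py 476 -128 -6 15.5
```

```text
t 15.5667 p [ 477.8 -128.4   -2.7] open 28.8 F [ 0.2  0.2 -1.6] T [-0.03  0.04  0.04] j [-29.  29. 103.   0.  48. -44.]
turn units(tool) [0.02 0.04 0.03] shift units after turn [ 0.16  0.04 -0.08] now [ 0.16  0.04 -0.08]
```

The spacer is gripped. I'll lift, turn by -30° and carry it.

Call:
{"fn": "carry_out", "kwargs": {"rows": [[[-0.4,0,0],[0,0,0]],[[-0.9,0,0],[0,0,0]],[[-1,0,0],[1,0,0]],[[-0.6,0,0],[1,0,0]],[[0,0,0],[1,0,0]],[[0,0,0],[1,0,0]],[[0,0,0],[1,0,0]],[[0,0,0],[0.5,0,0]],[[0,0,0],[0,0,0]]]}}

```text
time_s: 16.32
eef_pos: [0.4775, -0.1283, 0.0629]
tcp_rot: [[0.006, 0.229, 0.973], [-0.002, 0.973, -0.229], [-1.0, -0.001, 0.006]]
wrist_force: [-0.2, 0.4, -1.2]
opening: 0.0287
```

```bash
python3 plan.py 536.2 38.6 60 -14.8
```

```text
t 16.3167 p [ 477.5 -128.3   62.9] open 28.7 F [-0.2  0.4 -1.2] T [ 0.02 -0.    0.06] j [-29.  22. 101.   0.  56. -15.]
turn units(tool) [0.31 0.07 0.01] shift units after turn [0.14 8.82 0.7 ] now [0.14 8.79 0.94]
```

Call:
{"fn": "carry_out", "kwargs": {"rows": [[[-0.9,0,0.7],[0.3,0.07,0]],[[-0.4,0.8,0.2],[0,0,0]],[[0,1,0],[0,0,0]],[[0,1,0],[0,0,0]],[[0,1,0],[0,0,0]],[[0,1,0],[0,0,0]],[[0,1,0],[0,0,0]],[[0,1,0],[0,0,0]],[[0,0.8,0],[0,0,0]],[[0,0,0],[0,0,0]]]}}

```text
time_s: 17.15
eef_pos: [0.5347, 0.0206, 0.094]
tcp_rot: [[0.001, 0.242, 0.97], [-0.001, 0.97, -0.242], [-1.0, -0.001, 0.001]]
wrist_force: [-0.3, -0.3, -0.4]
opening: 0.0289
```

```bash
python3 plan.py 536.2 38.6 30 -14.8
```

```text
t 17.15 p [534.7  20.6  94. ] open 28.9 F [-0.3 -0.3 -0.4] T [-0.02 -0.04 -0.01] j [-10.  25.  92.  -0.  63.   4.]
turn units(tool) [0.16 0.01 0.01] shift units after turn [ 3.2   0.89 -0.16] now [ 3.2   0.89 -0.15]
```

Call:
{"fn": "carry_out", "kwargs": {"rows": [[[0.2,0.5,-0.15],[0.15,0,0]],[[0.8,0.35,0],[0,0,0]],[[0.9,0,0],[0,0,0]],[[0.9,0,0],[0,0,0]],[[0.2,0,0],[0,0,0]],[[0,0,0],[0,0,0]]]}}

```text
time_s: 17.65
eef_pos: [0.5365, 0.0365, 0.0344]
tcp_rot: [[0.004, 0.246, 0.969], [-0.002, 0.969, -0.246], [-1.0, -0.001, 0.004]]
wrist_force: [0.2, -0.8, -0.7]
opening: 0.0288
```

```bash
python3 plan.py 536.2 38.6 3.3 -14.8; python3 - <<'E'
from fit import *
s=status.read_state();t=s['eef_pos']
p,d=snapshot('scene');P=cloud('scene',d)
hsv=cv2.cvtColor(p,cv2.COLOR_RGB2HSV)
m=(hsv[...,0]>16)&(hsv[...,0]<33)&(hsv[...,1]>110)&(np.abs(P[...,0]-t[0])<.05)&(np.abs(P[...,1]-t[1])<.05)
Q=P[m]*1000;print(m.sum(),np.round(np.median(Q,0),1) if m.sum() else '',np.round(np.percentile(Q,[3,97],axis=0),1))
MOD['spacer']=MOD['spacer'][:1]
print(fit('spacer',{'scene':m},(t[0],t[1],-.26),t[2]+.0027))
u,v=map(int,proj('scene',[.53,.03,.04]))
cv2.imwrite('pics/a5.png',cv2.resize(p[v-45:v+45,u-50:u+50],None,fx=6,fy=6,interpolation=cv2.INTER_CUBIC)[:,:,::-1])
E
```

```text
t 17.65 p [536.5  36.5  34.4] open 28.8 F [ 0.2 -0.8 -0.7] T [0.02 0.02 0.05] j [-9. 30. 95. -0. 56.  6.]
turn units(tool) [0.11 0.05 0.02] shift units after turn [ 1.56  0.1  -0.04] now [ 1.56  0.1  -0.05]
136 [537.9  40.8  55.8] [[518.3  32.9  41.1]
 [557.5  46.1  61.8]]
[536.24  36.47 -17.36 125.39]
```

View pics/a5.png

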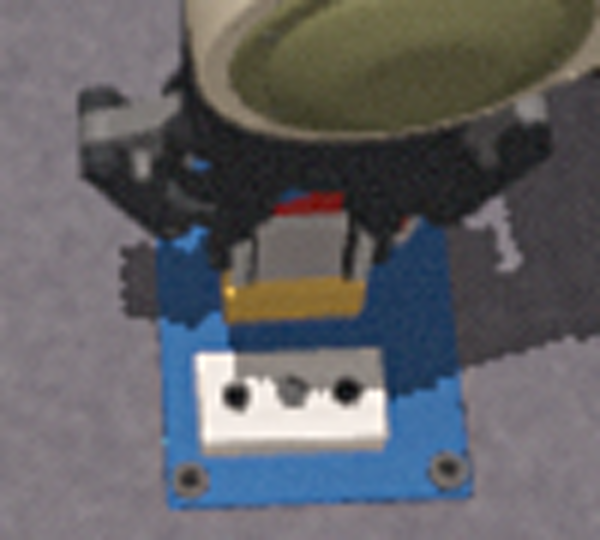

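The spacer hangs nearly square, its lower edge at about (230–360, 315) and the work edge at about (195–383, 350). I'll lower it.

Call:
{"fn": "carry_out", "kwargs": {"rows": [[[0.4,0.1,-0.04],[0.1,0.04,0]],[[0.5,0,0],[0,0,0]],[[0.3,0,0],[0,0,0]],[[0,0,0],[0,0,0]]]}}

```text
time_s: 18.03
eef_pos: [0.538, 0.0376, 0.0115]
tcp_rot: [[0.005, 0.256, 0.967], [-0.002, 0.967, -0.256], [-1.0, -0.001, 0.005]]
wrist_force: [0.3, 1.1, -1.4]
opening: 0.0289
```

```bash
python3 plan.py 536.2 38.6 3.3 -14.8
```

```text
t 18.0333 p [538.   37.6  11.5] open 28.9 F [ 0.3  1.1 -1.4] T [ 0.04  0.05 -0.03] j [-8. 32. 95. -0. 53.  7.]
turn units(tool) [-0.01  0.06  0.01] shift units after turn [ 0.41  0.02 -0.1 ] now [ 0.41  0.02 -0.1 ]
```

Call:
{"fn": "carry_out", "kwargs": {"rows": [[[0.2,0.02,-0.1],[0,0.05,0]],[[0.2,0,0],[0,0,0]]]}}

```text
time_s: 18.2
eef_pos: [0.5365, 0.0385, 0.0035]
tcp_rot: [[0.002, 0.256, 0.967], [-0.001, 0.967, -0.256], [-1.0, -0.001, 0.002]]
wrist_force: [-0.3, 0.0, -0.9]
opening: 0.0288
```

```bash
python3 plan.py 536.2 38.6 3.3 -14.8
```

```text
t 18.2 p [536.5  38.5   3.5] open 28.8 F [-0.3  0.  -0.9] T [ 0.05 -0.01 -0.04] j [-8. 32. 96. -0. 52.  7.]
turn units(tool) [-0.01  0.02  0.01] shift units after turn [ 0.01  0.   -0.02] now [ 0.01  0.   -0.02]
```

Call:
{"fn": "carry_out", "kwargs": {"rows": [[[0.08,0,0],[0,0,0]],[[0.08,0,0],[0,0,0]]]}}

```text
time_s: 18.37
eef_pos: [0.5367, 0.0386, 0.0023]
tcp_rot: [[0.002, 0.255, 0.967], [-0.001, 0.967, -0.255], [-1.0, -0.001, 0.002]]
wrist_force: [-11.9, 1.3, 29.6]
opening: 0.029
```

```bash
python3 plan.py 536.2 38.6 3.3 -14.8
```

```text
t 18.3667 p [536.7  38.6   2.3] open 29.0 F [-11.9   1.3  29.6] T [ 0.11  2.06 -0.04] j [-8. 33. 96. -0. 52.  7.]
turn units(tool) [0.   0.02 0.01] shift units after turn [-0.05 -0.01 -0.02] now [-0.05 -0.01 -0.02]
```

Standing on the plate. I'll relax slightly, then slide it towards the work until it touches.

Call:
{"fn": "carry_out", "kwargs": {"rows": [[[-0.05,0.05,0],[0,0,0]],[[0,0.06,0],[0,0,0]]]}}

```text
time_s: 18.53
eef_pos: [0.5377, 0.0407, 0.0043]
tcp_rot: [[0.003, 0.255, 0.967], [-0.002, 0.967, -0.255], [-1.0, -0.001, 0.003]]
wrist_force: [-1.4, -0.4, -0.9]
opening: 0.0287
```

Call:
{"fn": "carry_out", "kwargs": {"rows": [[[0,0.06,0],[0,0,0]]]}}

```text
time_s: 18.62
eef_pos: [0.5379, 0.0414, 0.0043]
tcp_rot: [[0.003, 0.255, 0.967], [-0.003, 0.967, -0.255], [-1.0, -0.002, 0.003]]
wrist_force: [-3.1, -6.6, 0.7]
opening: 0.0286
```

```bash
python3 plan.py 536.2 38.6 3.3 -14.8
```

```text
t 18.6167 p [537.9  41.4   4.3] open 28.6 F [-3.1 -6.6  0.7] T [-1.38  0.62 -0.14] j [-8. 32. 95. -0. 52.  7.]
turn units(tool) [0.01 0.04 0.02] shift units after turn [ 0.05 -0.16 -0.05] now [ 0.05 -0.16 -0.05]
```

Call:
{"fn": "carry_out", "kwargs": {"rows": [[[0.07,-0.03,0],[0,0,0]],[[0.04,0,0],[0,0,0]]]}}

```text
time_s: 18.78
eef_pos: [0.5378, 0.0405, 0.0024]
tcp_rot: [[0.003, 0.255, 0.967], [-0.004, 0.967, -0.255], [-1.0, -0.003, 0.004]]
wrist_force: [-5.4, 0.6, 12.4]
opening: 0.0287
```

```bash
python3 plan.py 536.2 38.6 3.3 -14.8
```

```text
t 18.7833 p [537.8  40.5   2.4] open 28.7 F [-5.4  0.6 12.4] T [-0.01  0.93 -0.07] j [-8. 33. 95. -0. 52.  7.]
turn units(tool) [0.01 0.04 0.03] shift units after turn [-0.05 -0.11 -0.05] now [-0.05 -0.11 -0.05]
```

Call:
{"fn": "carry_out", "kwargs": {"rows": [[[-0.03,0,0],[0,0,0]],[[0,0,0],[0,0,0]],[[0,0,0],[0,0,0]]], "hand": -0.1}}

```text
time_s: 19.03
eef_pos: [0.5381, 0.0409, 0.0027]
tcp_rot: [[0.003, 0.255, 0.967], [-0.003, 0.967, -0.255], [-1.0, -0.002, 0.004]]
wrist_force: [0.8, 0.4, -1.0]
opening: 0.0466
```

Call:
{"fn": "carry_out", "kwargs": {"rows": [[[-0.7,0,0],[0,0,0]],[[-1,0,0],[0,0,0]],[[-1,0,0],[0,0,0]],[[-1,0,0],[0,0,0]],[[-0.5,-1,-0.4],[0,0,0]],[[0,-1,-0.4],[0,0,0]],[[0,-1,-0.4],[0,0,0]],[[0,-1,-0.4],[0,0,0]],[[0,-1,-0.4],[0,0,0]],[[0,-1,-0.4],[0,0,0]],[[0,-1,-0.4],[0,0,0]],[[0,-1,-0.4],[0,0,0]]]}}

```text
time_s: 20.03
eef_pos: [0.4331, -0.099, 0.0895]
tcp_rot: [[0.006, 0.249, 0.969], [-0.002, 0.969, -0.249], [-1.0, -0.0, 0.007]]
wrist_force: [0.3, -1.1, 0.6]
opening: 0.0469
```

Call:
{"fn": "carry_out", "kwargs": {"rows": [[[0,-1,-0.2],[0,0,0]],[[0,-1,-0.2],[0,0,0]],[[0,0,0],[-1,0,0]],[[0,0,0],[-1,0,0]],[[0,0,0],[-1,0,0]],[[0,0,0],[-1,0,0]],[[0,0,0],[-1,0,0]],[[0,0,0],[-1,0,0]],[[0,0,0],[0,0,0]]], "hand": -0.4}}

```text
time_s: 20.78
eef_pos: [0.4127, -0.1406, 0.0893]
tcp_rot: [[0.008, -0.287, 0.958], [-0.002, 0.958, 0.287], [-1.0, -0.004, 0.007]]
wrist_force: [0.6, -0.0, -0.4]
opening: 0.0601
```

```bash
python3 plan.py 448.4 -230.3 45 17.5
```

```text
t 20.7833 p [ 412.7 -140.6   89.3] open 60.1 F [ 0.6 -0.  -0.4] T [-0.04  0.    0.05] j [-34.  14. 109.   0.  57. -51.]
turn units(tool) [-0.17  0.08  0.05] shift units after turn [ 2.22 -4.81  0.35] now [ 2.24 -4.8   0.41]
```

Call:
{"fn": "carry_out", "kwargs": {"rows": [[[0,-1,0.1],[-0.15,0.08,0.05]],[[0,-1,0.1],[0,0,0]],[[0.2,-1,0.1],[0,0,0]],[[0.7,-1,0.05],[0,0,0]],[[0.7,-0.7,0],[0,0,0]],[[0.4,0,0],[0,0,0]],[[0,0,0],[0,0,0]]]}}

```text
time_s: 21.37
eef_pos: [0.4491, -0.2315, 0.048]
tcp_rot: [[0.003, -0.283, 0.959], [-0.0, 0.959, 0.283], [-1.0, -0.001, 0.002]]
wrist_force: [-0.1, 0.7, -0.9]
opening: 0.0598
```

```bash
python3 plan.py 448.4 -230.3 -5 17.5
```

```text
t 21.3667 p [ 449.1 -231.5   48. ] open 59.8 F [-0.1  0.7 -0.9] T [0.03 0.03 0.03] j [-41.  25. 100.   0.  55. -57.]
turn units(tool) [-0.21  0.03  0.01] shift units after turn [ 2.65  0.07 -0.01] now [ 2.65  0.07 -0.02]
```

Call:
{"fn": "carry_out", "kwargs": {"rows": [[[0.7,0.05,0],[-0.2,0.03,0]],[[0.9,0,0],[0,0,0]],[[0.7,0,0],[0,0,0]],[[0.3,0,0],[0,0,0]],[[0,0,0],[0,0,0]]]}}

```text
time_s: 21.78
eef_pos: [0.4489, -0.2275, -0.0035]
tcp_rot: [[0.001, -0.296, 0.955], [-0.002, 0.955, 0.296], [-1.0, -0.002, 0.001]]
wrist_force: [1.1, 0.1, -0.2]
opening: 0.0602
```

```bash
python3 plan.py 448.4 -230.3 -5 17.5
```

```text
t 21.7833 p [ 448.9 -227.5   -3.5] open 60.2 F [ 1.1  0.1 -0.2] T [-0.    0.03  0.03] j [-40.  30. 102.  -0.  48. -57.]
turn units(tool) [-0.06  0.01  0.02] shift units after turn [ 0.07 -0.13 -0.07] now [ 0.07 -0.13 -0.07]
```

Call:
{"fn": "carry_out", "kwargs": {"rows": [[[0.1,-0.14,-0.07],[0,0,0]],[[0,0,0],[0,0,0]]]}}

```text
time_s: 21.95
eef_pos: [0.4487, -0.2302, -0.0044]
tcp_rot: [[0.002, -0.296, 0.955], [-0.002, 0.955, 0.296], [-1.0, -0.003, 0.001]]
wrist_force: [0.5, -0.3, -0.8]
opening: 0.0598
```

Call:
{"fn": "carry_out", "kwargs": {"rows": [[[0,0,0],[0,0,0]],[[0,0,0],[0,0,0]],[[0,0,0],[0,0,0]],[[0,0,0],[0,0,0]],[[0,0,0],[0,0,0]],[[0,0,0],[0,0,0]]], "hand": 1}}

```text
time_s: 22.45
eef_pos: [0.4497, -0.231, -0.0018]
tcp_rot: [[0.005, -0.295, 0.956], [-0.005, 0.956, 0.295], [-1.0, -0.006, 0.004]]
wrist_force: [-0.9, 0.7, -0.4]
opening: 0.0289
```

```bash
python3 plan.py 448.4 -230.3 -5 17.5
```

```text
t 22.45 p [ 449.7 -231.    -1.8] open 28.9 F [-0.9  0.7 -0.4] T [ 0.04 -0.01  0.03] j [-40.  30. 102.  -0.  48. -58.]
turn units(tool) [-0.07  0.04  0.07] shift units after turn [ 0.16  0.05 -0.05] now [ 0.16  0.06 -0.05]
```

Gripped. Lift, turn, carry to the fixture.

Call:
{"fn": "carry_out", "kwargs": {"rows": [[[-0.4,0,0],[0,0,0]],[[-0.9,0,0],[0,0,0]],[[-1,0,0],[1,0,0]],[[-1,0,0],[1,0,0]],[[-1,0,0],[1,0,0]],[[-0.2,0,0],[1,0,0]],[[0,0,0],[1,0,0]],[[0,0,0],[1,0,0]],[[0,0,0],[0,0,0]]]}}

```text
time_s: 23.2
eef_pos: [0.4488, -0.2301, 0.0968]
tcp_rot: [[0.006, 0.247, 0.969], [-0.005, 0.969, -0.247], [-1.0, -0.003, 0.007]]
wrist_force: [0.4, 0.3, -0.8]
opening: 0.0286
```

```bash
python3 plan.py 532.6 24.8 90 -14.8
```

```text
t 23.2 p [ 448.8 -230.1   96.8] open 28.6 F [ 0.4  0.3 -0.8] T [ 0.    0.02 -0.02] j [-40.  21.  97.  -0.  61. -26.]
turn units(tool) [0.1  0.08 0.04] shift units after turn [ 0.34 13.39  0.8 ] now [ 0.3  13.39  0.92]
```

Call:
{"fn": "carry_out", "kwargs": {"rows": [[[0,0.8,0.2],[0.1,0.08,0.04]],[[0,1,0.2],[0,0,0]],[[0,1,0.2],[0,0,0]],[[0,1,0.2],[0,0,0]],[[0,1,0],[0,0,0]],[[0,1,0],[0,0,0]],[[0,1,0],[0,0,0]],[[0,1,0],[0,0,0]],[[0,1,0],[0,0,0]],[[0,1,0],[0,0,0]],[[0,1,0],[0,0,0]],[[0,1,0],[0,0,0]]]}}

```text
time_s: 24.2
eef_pos: [0.5225, 0.0022, 0.0997]
tcp_rot: [[-0.002, 0.227, 0.974], [-0.0, 0.974, -0.227], [-1.0, -0.001, -0.001]]
wrist_force: [0.3, -0.5, -1.5]
opening: 0.0285
```

```bash
python3 plan.py 532.6 24.8 60 -14.8
```

```text
t 24.2 p [522.5   2.2  99.7] open 28.5 F [ 0.3 -0.5 -1.5] T [-0.    0.03 -0.02] j [-13.  23.  94.  -0.  64.   1.]
turn units(tool) [ 0.34 -0.02  0.01] shift units after turn [1.98 1.22 0.2 ] now [1.98 1.21 0.24]
```

Call:
{"fn": "carry_out", "kwargs": {"rows": [[[0,0.6,0.2],[0.33,0,0]],[[0.3,0.5,0],[0,0,0]],[[0.6,0,0],[0,0,0]],[[0.6,0,0],[0,0,0]],[[0.3,0,0],[0,0,0]],[[0,0,0],[0,0,0]]]}}

```text
time_s: 24.7
eef_pos: [0.5315, 0.0283, 0.0621]
tcp_rot: [[-0.002, 0.235, 0.972], [0.0, 0.972, -0.235], [-1.0, -0.0, -0.002]]
wrist_force: [-0.1, 0.5, -1.2]
opening: 0.0283
```

```bash
python3 plan.py 532.6 24.8 35 -14.8
```

```text
t 24.7 p [531.5  28.3  62.1] open 28.3 F [-0.1  0.5 -1.2] T [0.02 0.03 0.03] j [-10.  27.  94.   0.  59.   4.]
turn units(tool) [ 0.24 -0.02  0.  ] shift units after turn [ 1.35 -0.15  0.1 ] now [ 1.35 -0.16  0.1 ]
```

Call:
{"fn": "carry_out", "kwargs": {"rows": [[[0,-0.16,0.1],[0.24,0,0]],[[0,0,0],[0,0,0]]]}}

```text
time_s: 24.87
eef_pos: [0.5325, 0.0241, 0.0621]
tcp_rot: [[-0.003, 0.256, 0.967], [0.0, 0.967, -0.256], [-1.0, -0.0, -0.003]]
wrist_force: [-0.5, -0.6, -1.0]
opening: 0.0285
```

```bash
python3 plan.py 532.6 24.8 35 -14.8;  python3 - <<'E'
from fit import *
s=status.read_state();t=s['eef_pos']
p,d=snapshot('scene')
u,v=map(int,proj('scene',[.53,.03,.04]))
cv2.imwrite('pics/a6.png',cv2.resize(p[v-45:v+45,u-50:u+50],None,fx=6,fy=6,interpolation=cv2.INTER_CUBIC)[:,:,::-1])
E
```

```text
t 24.8667 p [532.5  24.1  62.1] open 28.5 F [-0.5 -0.6 -1. ] T [ 0.07 -0.04 -0.05] j [-10.  27.  94.  -0.  59.   5.]
turn units(tool) [-0.   -0.03  0.  ] shift units after turn [ 1.36  0.03 -0.  ] now [ 1.36  0.03 -0.  ]
```

View pics/a6.png

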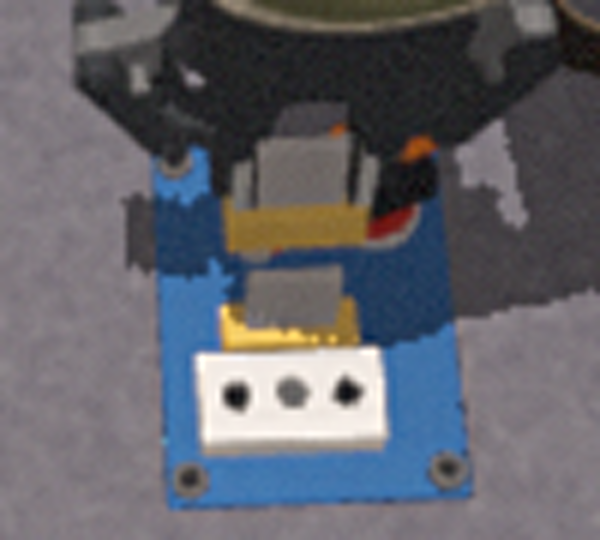

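Spacer A stands square against the work at (220–360, 330), and B hangs above its slot. Lowering B.

Call:
{"fn": "carry_out", "kwargs": {"rows": [[[0.5,0.03,0],[0,0,0]],[[0.5,0,0],[0,0,0]],[[0.4,0,0],[0,0,0]],[[0,0,0],[0,0,0]]]}}

```text
time_s: 25.25
eef_pos: [0.5332, 0.0244, 0.0326]
tcp_rot: [[-0.0, 0.255, 0.967], [0.0, 0.967, -0.255], [-1.0, 0.0, -0.0]]
wrist_force: [-1.8, 0.2, -0.9]
opening: 0.0287
```

```bash
python3 plan.py 532.6 24.8 8 -14.8
```

```text
t 25.25 p [533.2  24.4  32.6] open 28.7 F [-1.8  0.2 -0.9] T [-0.01  0.04 -0.07] j [-10.  29.  95.   0.  55.   5.]
turn units(tool) [ 0.01 -0.   -0.  ] shift units after turn [ 1.23  0.01 -0.03] now [ 1.23  0.01 -0.03]
```

Call:
{"fn": "carry_out", "kwargs": {"rows": [[[0.4,0.01,-0.03],[0,0,0]],[[0.4,0,0],[0,0,0]],[[0.2,0,0],[0,0,0]]]}}

```text
time_s: 25.5
eef_pos: [0.5328, 0.0248, 0.0108]
tcp_rot: [[0.0, 0.255, 0.967], [0.0, 0.967, -0.255], [-1.0, 0.0, 0.0]]
wrist_force: [0.4, 0.4, -1.3]
opening: 0.0287
```

```bash
python3 plan.py 532.6 24.8 3.3 -14.8
```

```text
t 25.5 p [532.8  24.8  10.8] open 28.7 F [ 0.4  0.4 -1.3] T [-0.   -0.02 -0.02] j [-10.  31.  96.   0.  53.   5.]
turn units(tool) [ 0.01  0.   -0.  ] shift units after turn [ 0.38 -0.   -0.01] now [ 0.38 -0.   -0.01]
```

Call:
{"fn": "carry_out", "kwargs": {"rows": [[[0.2,0,0],[0,0,0]],[[0.15,0,0],[0,0,0]]]}}

```text
time_s: 25.67
eef_pos: [0.5326, 0.0249, 0.0033]
tcp_rot: [[-0.001, 0.255, 0.967], [0.0, 0.967, -0.255], [-1.0, 0.0, -0.001]]
wrist_force: [-14.8, 4.3, 51.2]
opening: 0.0287
```

Call:
{"fn": "carry_out", "kwargs": {"rows": [[[0.08,0,0],[0,0,0]]]}}

```text
time_s: 25.75
eef_pos: [0.5327, 0.0251, 0.0034]
tcp_rot: [[-0.001, 0.254, 0.967], [0.0, 0.967, -0.254], [-1.0, 0.0, -0.001]]
wrist_force: [-14.0, 2.6, 35.9]
opening: 0.0285
```

```bash
python3 plan.py 532.6 24.8 3.3 -14.8
```

```text
t 25.75 p [532.7  25.1   3.4] open 28.5 F [-14.    2.6  35.9] T [ 0.31  2.43 -0.07] j [-10.  32.  96.   0.  52.   5.]
turn units(tool) [ 0.01 -0.01 -0.  ] shift units after turn [ 0.01 -0.01 -0.  ] now [ 0.01 -0.01 -0.  ]
```

Call:
{"fn": "carry_out", "kwargs": {"rows": [[[-0.04,0.03,0],[0,0,0]],[[0,0.05,0],[0,0,0]]]}}

```text
time_s: 25.92
eef_pos: [0.5337, 0.0265, 0.0053]
tcp_rot: [[0.001, 0.254, 0.967], [-0.0, 0.967, -0.254], [-1.0, 0.0, 0.001]]
wrist_force: [0.1, -1.9, -0.8]
opening: 0.0285
```

```bash
python3 plan.py 532.6 24.8 3.3 -14.8
```

```text
t 25.9167 p [533.7  26.5   5.3] open 28.5 F [ 0.1 -1.9 -0.8] T [-0.3   0.06 -0.03] j [-10.  32.  96.  -0.  52.   5.]
turn units(tool) [ 0.02  0.01 -0.  ] shift units after turn [ 0.1  -0.1  -0.03] now [ 0.1  -0.1  -0.03]
```

B has just touched A, and the pitch between them is 14.9 mm. I'll set it down and release.

Call:
{"fn": "carry_out", "kwargs": {"rows": [[[0.09,-0.01,0],[0,0,0]],[[0.03,0,0],[0,0,0]]]}}

```text
time_s: 26.08
eef_pos: [0.534, 0.0264, 0.0035]
tcp_rot: [[0.002, 0.254, 0.967], [-0.0, 0.967, -0.254], [-1.0, 0.0, 0.002]]
wrist_force: [-5.2, 0.2, 12.3]
opening: 0.0287
```

Call:
{"fn": "carry_out", "kwargs": {"rows": [[[-0.03,0,0],[0,0,0]],[[0,0,0],[0,0,0]],[[0,0,0],[0,0,0]]], "hand": -0.05}}

```text
time_s: 26.33
eef_pos: [0.5342, 0.0264, 0.0037]
tcp_rot: [[0.002, 0.254, 0.967], [-0.0, 0.967, -0.254], [-1.0, 0.0, 0.002]]
wrist_force: [-0.8, -0.5, -0.2]
opening: 0.0446
```

Call:
{"fn": "carry_out", "kwargs": {"rows": [[[-0.7,0,0],[0,0,0]],[[-1,0,0],[0,0,0]],[[-1,0,0],[0,0,0]],[[-1,0,0],[0,0,0]],[[-0.5,0,0],[0,0,0]],[[0,0,0],[1,0,0]],[[0,0,0],[1,0,0]],[[0,0,0],[1,0,0]],[[0,0,0],[1,0,0]],[[0,0,0],[1,0,0]],[[0,0,0],[1,0,0]],[[0,0,0],[1,0,0]]]}}

```text
time_s: 27.33
eef_pos: [0.533, 0.0264, 0.087]
tcp_rot: [[-0.002, 0.78, 0.626], [0.001, 0.626, -0.78], [-1.0, -0.001, -0.002]]
wrist_force: [-0.4, 0.1, 0.3]
opening: 0.0448
```

Call:
{"fn": "carry_out", "kwargs": {"rows": [[[0,0,0],[1,0,0]],[[0,0,0],[1,0,0]],[[0,0,0],[1,0,0]],[[0,0,0],[1,0,0]],[[0,0,0],[1,0,0]],[[0,0,0],[1,0,0]],[[0,0,0],[0,0,0]]], "hand": 0.3}}

```text
time_s: 27.92
eef_pos: [0.5318, 0.0265, 0.0828]
tcp_rot: [[-0.007, 0.993, 0.122], [0.002, 0.122, -0.993], [-1.0, -0.007, -0.003]]
wrist_force: [-0.0, -0.5, -0.5]
opening: 0.0296
```

```bash
python3 plan.py 492 2.5 75 -86.5; python3 - <<'E'
from h import *
for c in ('scene','top'):
    p,d=snapshot(c);P=cloud(c,d);hsv=cv2.cvtColor(p,cv2.COLOR_RGB2HSV)
    m=(hsv[...,0]>3)&(hsv[...,0]<18)&(hsv[...,1]>150)&(np.abs(P[...,0]-.492)<.03)&(np.abs(P[...,1])<.03)&(P[...,2]>.069)&(P[...,2]<.09)
    if m.sum()>5: print(c,m.sum(),cv2.minAreaRect((P[m][:,:2]*1000).astype(np.float32)))
p,d=snapshot('scene');u,v=map(int,proj('scene',[.53,.03,.04]))
cv2.imwrite('pics/a7.png',cv2.resize(p[v-45:v+45,u-50:u+50],None,fx=6,fy=6,interpolation=cv2.INTER_CUBIC)[:,:,::-1])
E
```

```text
t 27.9167 p [531.8  26.5  82.8] open 29.6 F [-0.  -0.5 -0.5] T [-0.07  0.03  0.01] j [-10.  26.  93.   0.  62.  73.]
turn units(tool) [ 0.7  -0.03  0.08] shift units after turn [ 0.39 -2.06  1.08] now [ 0.4  -2.12  0.95]
scene 24 ((477.91778564453125, 0.7625718116760254), (9.57463264465332, 10.097015380859375), 14.216717720031738)
```

View pics/a7.png

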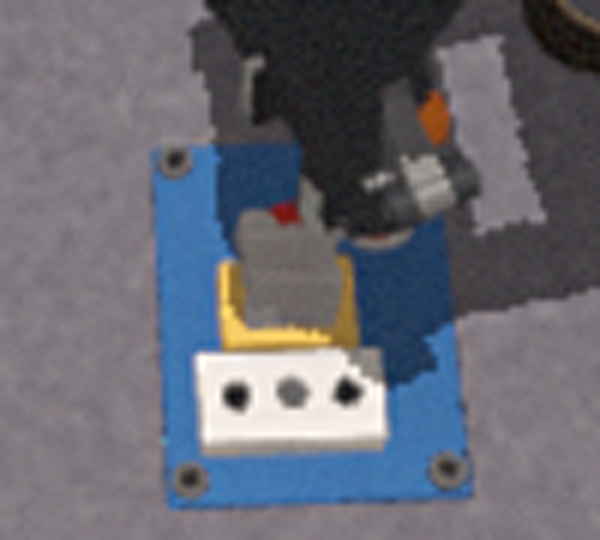

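Both spacers stand square at (220–355, 260–350). Next I'll regrip the handle.

Call:
{"fn": "carry_out", "kwargs": {"rows": [[[0,0,0],[0.7,0,0.08]],[[0,-0.7,0.35],[0,0,0]],[[0,-0.8,0.4],[0,0,0]],[[0,-0.55,0.25],[0,0,0]],[[0,0,0],[0,0,0]]]}}

```text
time_s: 28.48
eef_pos: [0.4912, 0.0033, 0.0821]
tcp_rot: [[0.001, 0.997, 0.077], [0.003, 0.077, -0.997], [-1.0, 0.001, -0.003]]
wrist_force: [0.6, -0.3, 0.3]
opening: 0.0299
```

```bash
python3 plan.py 492 2.5 26 -86.5
```

```text
t 28.4833 p [491.2   3.3  82.1] open 29.9 F [ 0.6 -0.3  0.3] T [ 0.01 -0.01 -0.01] j [-13.  21. 100.   0.  59.  72.]
turn units(tool) [ 0.18 -0.03 -0.01] shift units after turn [2.81 0.04 0.04] now [2.81 0.04 0.05]
```

Call:
{"fn": "carry_out", "kwargs": {"rows": [[[0.6,0.04,0.04],[0.18,0,0]],[[0.8,0,0],[0,0,0]],[[0.7,0,0],[0,0,0]],[[0.3,0,0],[0,0,0]],[[0,0,0],[0,0,0]]]}}

```text
time_s: 28.9
eef_pos: [0.4951, 0.0028, 0.0336]
tcp_rot: [[0.005, 0.998, 0.067], [0.002, 0.067, -0.998], [-1.0, 0.006, -0.002]]
wrist_force: [-0.3, 0.3, 0.1]
opening: 0.03
```

```bash
python3 plan.py 492 2.5 26 -86.5
```

```text
t 28.9 p [495.1   2.8  33.6] open 30.0 F [-0.3  0.3  0.1] T [ 0.01 -0.    0.01] j [-13.  25. 102.   0.  52.  73.]
turn units(tool) [ 0.07 -0.02 -0.06] shift units after turn [ 0.38 -0.16  0.01] now [ 0.38 -0.16  0.  ]
```

Call:
{"fn": "carry_out", "kwargs": {"rows": [[[0.2,-0.2,0],[0.07,0,-0.06]],[[0.18,0,0],[0,0,0]],[[0,0,0],[0,0,0]]]}}

```text
time_s: 29.15
eef_pos: [0.492, 0.0027, 0.0264]
tcp_rot: [[0.001, 0.998, 0.062], [0.001, 0.062, -0.998], [-1.0, 0.001, -0.001]]
wrist_force: [0.5, -0.4, -1.1]
opening: 0.0299
```

```bash
python3 plan.py 491 2.5 26 -86.5
```

```text
t 29.15 p [492.    2.7  26.4] open 29.9 F [ 0.5 -0.4 -1.1] T [ 0.01 -0.03 -0.  ] j [-13.  26. 103.   0.  52.  73.]
turn units(tool) [ 0.01 -0.01 -0.02] shift units after turn [ 0.02 -0.05  0.01] now [ 0.02 -0.05  0.01]
```

Call:
{"fn": "carry_out", "kwargs": {"rows": [[[0,0,0],[0,0,0]],[[0,0,0],[0,0,0]],[[0,0,0],[0,0,0]],[[0,0,0],[0,0,0]]], "hand": 1, "grip_force": 90}}

```text
time_s: 29.48
eef_pos: [0.4929, 0.0027, 0.0277]
tcp_rot: [[0.004, 0.998, 0.063], [0.001, 0.063, -0.998], [-1.0, 0.004, -0.0]]
wrist_force: [-0.7, -0.4, -1.2]
opening: 0.0091
```

Call:
{"fn": "carry_out", "kwargs": {"rows": [[[0,0,0],[-0.4,0,0]],[[0,0,0],[-0.4,0,0]],[[0,0,0],[-0.4,0,0]],[[0,0,0],[-0.4,0,0]]]}}

```text
time_s: 29.82
eef_pos: [0.4923, 0.0024, 0.0278]
tcp_rot: [[0.002, 0.979, 0.206], [0.0, 0.206, -0.979], [-1.0, 0.002, 0.0]]
wrist_force: [0.5, -0.3, -0.1]
opening: 0.009
```

```bash
python3 plan.py 491 2.5 26 -86.5
```

```text
t 29.8167 p [492.3   2.4  27.8] open 9.0 F [ 0.5 -0.3 -0.1] T [-0.1   0.01 -0.07] j [-13.  26. 103.   0.  52.  65.]
turn units(tool) [ 1.68  0.   -0.03] shift units after turn [ 0.09 -0.06 -0.01] now [ 0.09 -0.06 -0.02]
```

Call:
{"fn": "carry_out", "kwargs": {"rows": [[[0.05,0,0],[-0.3,0,0]],[[0.03,0,0],[-0.3,0,0]]]}}

```text
time_s: 29.98
eef_pos: [0.4924, 0.0022, 0.0271]
tcp_rot: [[0.003, 0.966, 0.26], [-0.0, 0.26, -0.966], [-1.0, 0.003, 0.001]]
wrist_force: [-2.7, 0.3, 9.2]
opening: 0.0092
```

Call:
{"fn": "carry_out", "kwargs": {"rows": [[[0,0,0],[-0.3,0,0]],[[0,0,0],[-0.3,0,0]]]}}

```text
time_s: 30.15
eef_pos: [0.4922, 0.0022, 0.0273]
tcp_rot: [[0.002, 0.95, 0.313], [-0.0, 0.313, -0.95], [-1.0, 0.002, 0.001]]
wrist_force: [1.0, 1.2, -3.4]
opening: 0.009
```

```bash
python3 plan.py 491 2.5 26 -86.5
```

```text
t 30.15 p [492.2   2.2  27.3] open 9.0 F [ 1.   1.2 -3.4] T [-0.07 -0.24 -0.09] j [-13.  26. 103.   0.  52.  58.]
turn units(tool) [ 2.94  0.01 -0.03] shift units after turn [ 0.06 -0.06 -0.02] now [ 0.06 -0.05 -0.03]
```

Call:
{"fn": "carry_out", "kwargs": {"rows": [[[0.02,0,0],[-0.3,0,0]],[[0.02,0,0],[-0.3,0,0]]]}}

```text
time_s: 30.32
eef_pos: [0.4924, 0.0022, 0.0271]
tcp_rot: [[0.003, 0.931, 0.364], [0.0, 0.364, -0.931], [-1.0, 0.003, 0.001]]
wrist_force: [-2.8, 0.1, 5.7]
opening: 0.0089
```

```bash
python3 plan.py 491 2.5 26 -86.5
```

```text
t 30.3167 p [492.4   2.2  27.1] open 8.9 F [-2.8  0.1  5.7] T [ 0.03  0.48 -0.17] j [-13.  26. 103.   0.  52.  55.]
turn units(tool) [ 3.57  0.01 -0.03] shift units after turn [ 0.06 -0.07 -0.02] now [ 0.06 -0.06 -0.04]
```

Call:
{"fn": "carry_out", "kwargs": {"rows": [[[0,0,0],[-0.3,0,0]],[[0,0,0],[-0.3,0,0]]]}}

```text
time_s: 30.48
eef_pos: [0.4922, 0.0022, 0.0272]
tcp_rot: [[0.003, 0.911, 0.413], [0.0, 0.413, -0.911], [-1.0, 0.003, 0.001]]
wrist_force: [0.4, 0.3, -1.6]
opening: 0.0092
```

```bash
python3 plan.py 491 2.5 26 -86.5
```

```text
t 30.4833 p [492.2   2.2  27.2] open 9.2 F [ 0.4  0.3 -1.6] T [-0.06 -0.11 -0.38] j [-13.  26. 103.   0.  52.  52.]
turn units(tool) [ 4.18  0.   -0.03] shift units after turn [ 0.06 -0.06 -0.02] now [ 0.06 -0.05 -0.04]
```

Call:
{"fn": "carry_out", "kwargs": {"rows": [[[0.02,0,0],[-0.3,0,0]],[[0,0,0],[-0.3,0,0]]]}}

```text
time_s: 30.65
eef_pos: [0.4923, 0.0022, 0.0272]
tcp_rot: [[0.003, 0.887, 0.461], [0.001, 0.461, -0.887], [-1.0, 0.003, 0.001]]
wrist_force: [0.2, -0.2, -2.5]
opening: 0.0091
```

```bash
python3 plan.py 491 2.5 26 -86.5
```

```text
t 30.65 p [492.3   2.2  27.2] open 9.1 F [ 0.2 -0.2 -2.5] T [-0.13  0.1  -0.61] j [-13.  26. 103.   0.  52.  49.]
turn units(tool) [ 4.79  0.   -0.04] shift units after turn [ 0.06 -0.06 -0.02] now [ 0.06 -0.05 -0.04]
```

Call:
{"fn": "carry_out", "kwargs": {"rows": [[[0.02,0,0],[-0.4,0,0]],[[0,0,0],[-0.4,0,0]]]}}

```text
time_s: 30.82
eef_pos: [0.4923, 0.0022, 0.0272]
tcp_rot: [[0.003, 0.853, 0.521], [0.002, 0.521, -0.853], [-1.0, 0.004, 0.0]]
wrist_force: [-0.4, -0.3, -2.4]
opening: 0.009
```

```bash
python3 plan.py 491 2.5 26 -86.5
```

```text
t 30.8167 p [492.3   2.2  27.2] open 9.0 F [-0.4 -0.3 -2.4] T [-0.09 -0.03 -0.86] j [-13.  26. 103.   0.  52.  45.]
turn units(tool) [ 5.58 -0.01 -0.04] shift units after turn [ 0.06 -0.06 -0.02] now [ 0.06 -0.05 -0.05]
```

Call:
{"fn": "carry_out", "kwargs": {"rows": [[[0,0,0],[-0.2,0,0]],[[0,0,0],[-0.3,0,0]],[[0,0,0],[-0.3,0,0]]], "grip_force": 120}}

```text
time_s: 31.07
eef_pos: [0.4923, 0.0022, 0.0273]
tcp_rot: [[0.004, 0.816, 0.578], [0.003, 0.578, -0.816], [-1.0, 0.005, -0.0]]
wrist_force: [-0.3, -0.5, -1.1]
opening: 0.0079
```

```bash
python3 plan.py 491 2.5 26 -86.5; python3 - <<'E'
from h import *
p,d=snapshot('scene');s=status.read_state();print(s['time_s'],np.round(s['torque'],2))
u,v=map(int,proj('scene',[.52,.02,.04]))
cv2.imwrite('pics/a8.png',cv2.resize(p[v-45:v+45,u-50:u+50],None,fx=6,fy=6,interpolation=cv2.INTER_CUBIC)[:,:,::-1])
E
```

```text
t 31.0667 p [492.3   2.2  27.3] open 7.9 F [-0.3 -0.5 -1.1] T [-0.03  0.06 -0.97] j [-14.  26. 103.   0.  52.  41.]
turn units(tool) [ 6.36 -0.02 -0.05] shift units after turn [ 0.07 -0.06 -0.02] now [ 0.07 -0.04 -0.05]
31.1167 [-0.06  0.07 -0.78]
```

View pics/a8.png

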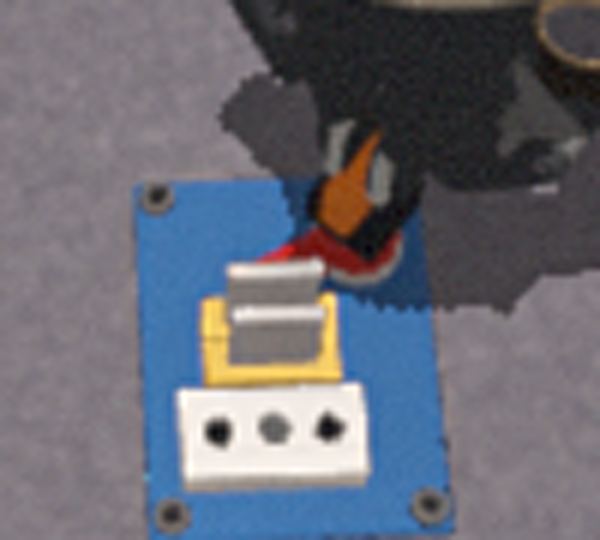

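The spacers sit flush on the work, with the finger behind them. The torque began to rise at about 16°, well before the 31.5° stop. I'll check that it holds.

Call:
{"fn": "carry_out", "kwargs": {"rows": [[[0,0,0],[-0.3,0,0]],[[0,0,0],[-0.3,0,0]]]}}

```text
time_s: 31.28
eef_pos: [0.4923, 0.0022, 0.0273]
tcp_rot: [[0.004, 0.785, 0.619], [0.004, 0.619, -0.785], [-1.0, 0.005, -0.001]]
wrist_force: [-0.2, -1.0, -0.2]
opening: 0.0081
```

```bash
python3 - <<'E'
from h import *
for i in range(10):
    p,d=snapshot('scene');s=status.read_state();R=s['tcp_rot']
    if i%3==0: print(s['time_s'],np.round(s['torque'],2),np.round(s['wrist_force'],1),round(s['opening']*1000,1),'jaw',round(np.degrees(np.arctan2(R[1,2],R[0,2])),2))
P=cloud('scene',d);hsv=cv2.cvtColor(p,cv2.COLOR_RGB2HSV)
m=(hsv[...,0]>3)&(hsv[...,0]<15)&(hsv[...,1]>150)&(np.abs(P[...,0]-.492)<.04)&(np.abs(P[...,1])<.03)&(P[...,2]>.071)&(P[...,2]<.082)
print('bar top',m.sum(),np.round(P[m].mean(0)*1000,1),cv2.fitLine((P[m][:,:2]*1000).astype(np.float32),cv2.DIST_L2,0,.01,.01).ravel())
y=(hsv[...,0]>16)&(hsv[...,0]<33)&(hsv[...,1]>110)&(np.abs(P[...,0]-.535)<.04)&(np.abs(P[...,1]-.03)<.04)
Q=P[y]*1000-[526.9,30,0];a=np.radians(-14.8);F=np.c_[Q[:,0]*np.cos(a)+Q[:,1]*np.sin(a),-Q[:,0]*np.sin(a)+Q[:,1]*np.cos(a),Q[:,2]]
F=F[np.abs(F[:,2]-28)<4];print('block tops fixture x,y range',np.round(np.percentile(F,[2,98],axis=0),1))
E
```

```text
31.3333 [-0.09  0.02 -0.85] [ 0.   0.  -1.1] 8.2 jaw -51.65
31.4833 [-0.2   0.04 -0.84] [ 0.3 -0.5 -1.3] 7.9 jaw -51.78
31.6333 [-0.12  0.08 -0.9 ] [-0.5 -0.3 -0.5] 7.9 jaw -51.75
31.7833 [-0.26  0.05 -0.88] [-0.1 -0.9 -1.8] 7.8 jaw -51.72
bar top 58 [499.8   4.9  74.5] [  0.6891307   0.7246371 499.79263     4.919349 ]
block tops fixture x,y range [[-13.6  -8.8  24.9]
 [ 29.1  19.3  30.7]]
```

```bash
python3 - <<'E'
from h import *
p,d=snapshot('scene');P=cloud('scene',d);hsv=cv2.cvtColor(p,cv2.COLOR_RGB2HSV)
sp=np.array([491.9,-0.1])
for nm,(pp,PP) in {'now':(p,P),'start':(np.load('scene0_p.npy'),cloud('scene',np.load('scene0_d.npy')))}.items():
    h=cv2.cvtColor(pp,cv2.COLOR_RGB2HSV);H=h[...,0].astype(int)
    r=((H<3)|(H>170))&(h[...,1]>150)&(np.abs(PP[...,0]-.5)<.06)&(np.abs(PP[...,1])<.05)&(np.abs(PP[...,2]-.027)<.006)
    Q=PP[r][:,:2]*1000-sp;R=np.hypot(*Q.T);A=np.degrees(np.arctan2(Q[:,1],Q[:,0]))+14.8
    for a,b in((16,24),(24,32),(32,44)):
        k=(R>a)&(R<b);print(nm,a,k.sum(),np.round([A[k].min(),np.median(A[k]),A[k].max()],1) if k.sum() else '')
o=(hsv[...,0]>3)&(hsv[...,0]<16)&(hsv[...,1]>150)&(np.abs(P[...,0]-.492)<.04)&(np.abs(P[...,1])<.03)
print('bar',o.sum(),[ (np.round(q*1000)).tolist() for q in P[o][::6]])
E
```

```text
now 16 15 [16.2 26.3 49.5]
now 24 7 [19.4 22.7 30.7]
now 32 1 [18.8 18.8 18.8]
start 16 22 [ 4.4 21.5 41.1]
start 24 21 [ 8.3 19.8 31.1]
start 32 13 [11.7 22.3 28.1]
bar 98 [[489.0, -7.0, 79.0], [497.0, 12.0, 111.0], [493.0, -1.0, 76.0], [496.0, 2.0, 75.0], [495.0, 4.0, 74.0], [507.0, 5.0, 74.0], [505.0, -3.0, 53.0], [499.0, 10.0, 75.0], [502.0, 11.0, 75.0], [503.0, 12.0, 72.0], [509.0, 10.0, 67.0], [495.0, 10.0, 58.0], [505.0, 15.0, 70.0], [509.0, 11.0, 61.0], [506.0, 4.0, 39.0], [505.0, 6.0, 37.0], [502.0, 9.0, 37.0]]
```

```bash
python3 -c "
from h import *
s=status.read_state();print(s['time_s'],np.round(s['torque'],2),round(s['opening']*1000,1));print(order.job_done())"
```

```text
31.8333 [-0.21  0.   -0.91] 8.3
the job is handed in; nothing more can be done
None
```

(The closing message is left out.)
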